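# Put dose tins away in the chest and scan it shut

## Task

Put the coffee dose tins away: draw the chest's stiff slide gate open just to the divider, so that the far bay is clear and the near bay stays covered, stand every tin that is on the counter upright in the far bay, and push the gate fully shut. Then pick up the scanner and hold it steady with its reading point on the label on the gate for two seconds, and set it back upright on its rubber mat. Leave the cup, the pitcher and the tamper where they are.

Things in the scene. Friction and masses are not known exactly. Their poses are not given: they have to be found in the camera images.
- chest: Steel dose chest fixed on the counter, 308 mm long (x), 280 mm wide (y), walls 10 mm thick and 96 mm high, covered by a slide gate. Origin: centre of its underside; +x points away from the robot to the far bay, z up. A 16 mm divider (at x = 0) parts near and far bay. Guide rails (8 mm wide, top at z = 106 mm) run outside both long sides and on 160 mm past the near end.
- far_bay (a point): Centre of the far bay's inner floor (chest x = 76 mm, z = 10 mm); axes as the chest. The far bay is 136 mm long (chest x from 8 to 144 mm) and 260 mm wide (y from -130 to 130 mm), 86 mm deep to the wall tops.
- gate (a joint): Flat slide gate, 308 x 278 x 8 mm, top face at 106 mm. Value in m: how far it is drawn out towards the robot along the chest's -x. 0: fully shut; 0.154: far edge on the middle of the divider, far bay clear, near bay covered (good within 10 mm); travel 0.27. Stiff: about 9 N to slide either way, stays where left. Starts up to 30 mm ajar.
- gate_handle (a point): Centre of the gate's handle, an upright black bar, 16 mm thick along the chest's x, 90 mm long along its y, from 117 to 151 mm above the counter (this point: 134 mm), on two feet that carry it 11 mm above the gate. Moves with the gate; at chest x = 85 mm when shut.
- label (a point): Centre of the white 46 x 66 mm bar-code label lying flat on top of the gate, 106.5 mm above the counter, 145 mm nearer the robot than the handle; it moves with the gate.
- mat: Flat black rubber mat fixed on the counter, 230 x 100 x 4 mm, the scanner's place. Origin: centre of its underside; x along its length.
- scanner_grip (a point): Where to grip the grey hand scanner (0.22 kg): mid-body, by its balance point, 42 mm above its sole. Body 36 mm wide (scanner y), 34 mm high, from 80 mm behind to 50 mm ahead of this point; then a 46 mm wide head bent downwards, to 106 mm ahead, top 40 mm above this point. Stands on a flat foot plate 120 x 76 x 8 mm. x forward to the head, z up. Starts on its mat.
- scanner_window (a point): Centre of the window on the scanner's head: 90 mm ahead (scanner x) and 12 mm below the grip point. The beam leaves it in the plane of the scanner's x and z, forward and 45 degrees downward.
- scan_point (a point): The scanner's reading point, 80 mm from the window along the beam: 146.6 mm ahead (scanner x) of the grip point and 68.6 mm below it. A read needs this point within 20 mm of the label's centre, with the window above the label and the scanner held still.
- cup: Orange cup, 76 mm across, 62 mm high; leave it. Origin: centre of its underside.
- pitcher: Steel milk pitcher, 80 mm across, 105 mm high; leave it. Origin: centre of its underside.
- tamper: Dark wooden tamper standing on its 58 mm base, 90 mm high; leave it. Origin: centre of its underside.
- tin0_center (a point): A dose tin: plain round metal tin with a dark lid, 52 mm diameter, 62 mm high, 0.11 to 0.22 kg, heavy in its base, standing upright on the counter; this point is its centre, half-way up (31 mm). Two to four tins are present; absent ones give None at the start.
- tin1_center (a point): A dose tin: plain round metal tin with a dark lid, 52 mm diameter, 62 mm high, 0.11 to 0.22 kg, heavy in its base, standing upright on the counter; this point is its centre, half-way up (31 mm). Two to four tins are present; absent ones give None at the start.
- tin2_center (a point): A dose tin: plain round metal tin with a dark lid, 52 mm diameter, 62 mm high, 0.11 to 0.22 kg, heavy in its base, standing upright on the counter; this point is its centre, half-way up (31 mm). Two to four tins are present; absent ones give None at the start.
- tin3_center (a point): A dose tin: plain round metal tin with a dark lid, 52 mm diameter, 62 mm high, 0.11 to 0.22 kg, heavy in its base, standing upright on the counter; this point is its centre, half-way up (31 mm). Two to four tins are present; absent ones give None at the start.
Not all that is in view belongs to the job. Leave any pink look-alike of the mat alone.

How it is judged:
By the outcome, as a careful person would: the job done as asked, in the order asked, and still so for the second after the job is handed in, with the robot touching nothing.
Of tin0, tin1, tin2, tin3 only 2 to 4 are there at a start; the rules pass over those that are not, and their reading is None.
At some moment in a run one of tin0, tin1, tin2, tin3, scanner may be knocked a few centimetres aside while the robot is not near it.
It also fails if it takes over 210 s, if anything falls off the work surface, if the arm or the gripper's body presses on something with over 40 N, if the wrist force passes 120 N, or if a joint passes its speed limit or range.

## Robot

A 6-joint arm with a two-finger parallel gripper is mounted at the origin on the work surface. World frame = base frame: x ahead of the robot, y to its left, z up, the work surface at z = 0. Lengths are in m, angles in rad, forces in N, time in s.
With the tool pointing down it reaches from about 0.35 to 0.725 m from the base axis. Payload 6 kg.
Tool frame: the origin (TCP) lies between the finger pads; the fingertips stand 8 mm ahead of it and the grasp point (between the pads) lies 11 mm behind it; x points along the fingers, y is the direction in which the jaws open and shut, and the axes are right-handed (so a half turn about x gives the same grasp; the last joint's range is limited). The gripper opens to 85 mm and grips with 20 to 120 N. Pads are 22 mm wide; open, the fingers measure 114 mm over their backs; the gripper's body (76 mm by 85 mm) begins 54 mm behind the grasp point. The pads swing forward as they close: fully open they stand 13 mm farther back than shut.
Start: joints at [1.671, 0.04, 0.085, 0, -1.615, -0.334], TCP at [0.139, 0.584, 0.219] pointing down, gripper open.
Joint ranges: [-2.56, 2.56], [-1.29, 2.01], [-1.08, 1.49], [-3.29, 1.98], [-2.81, -0.18], [-2.99, 2.99]. Speed limits (rad/s): [2.57, 2.57, 3.01, 3.14, 3.14, 3.14].

## Interface

Orientations are given as a unit quaternion [x, y, z, w].
In Python, from station import ctrl gives the robot as it stands. The module is installed in compiled form; this text tells all that it offers.
- The arm moves only by the tool servo_tool, never from a script. Its argument "motion" is a list of rows, each a list of 2 entries, a list of its own where there are three numbers: the shift along the tool's x, y, z in cm, then the turn about the tool's x in degrees. In form: [[[x, y, z], roll], ...]. A call has 1 to 5 rows; each row shifts and turns the commanded pose from where the row before left it, along the tool's axes as they then stand; what a row does not reach is not made up. A row lasts 1/10 s, in which the tool goes at most 50 mm and 8.59 degrees, less where a joint would pass 70% of its speed; a pose out of reach is approached as far as the arm can. A call is refused whole if a number of a shift passes 5 or a number of a turn 8.59, either way. A call with a gripper value outside its range is refused whole. "claw" is the closure, from -1 (fully open) to 1 (shut), set as the call begins (left out, the last holds). The fingers move at their own pace and stop on an object; "grip_force" is the grip in N (left out, the last holds). Time passes only in rows, so rows that do not move let the fingers close. It gives the time, the measured TCP pose, the force and the opening at its end, in the units of the state.
- ctrl.get_state(): the state, without advancing time (a new reading comes with each control period).
- ctrl.grab_frame(name): name is "side" or "top"; returns a dict with "frame" (480x640x3 uint8, red, green, blue), "camera_matrix" (3x3 intrinsics, pixels), "extrinsics" (4x4, takes a point from camera to world coordinates). Camera axes: x right, y down, z forward; pixel columns grow to the right and rows downward; lengths in m; the calibration is good to about 2 mm. A picture is of the moment at which its call begins. There is no depth.
- ctrl.close_job(): hands the job in, once; it reports no verdict.
The state is a dict: "time": time; "joint_positions": joint angles; "joint_velocities": joint speeds; "joint_efforts": joint torques, N m; "position": TCP position; "tool_rot": TCP orientation; "wrist_force": force on the tool from outside, world axes, zero at the start; "torque": the same for the moment, N m; "opening": finger opening in m.
Only numpy, scipy, OpenCV 4.12 (cv2) and the standard library are available. Lean on these libraries where they do the work, as an engineer would, in place of code of your own. Each camera call takes 0.05 s, during which the arm holds its last target. There are 200 camera calls.

## Working session

There is one attempt and no reset: what is moved stays moved. The work goes in short steps, Python scripts to look and compute and a tool call to move; the robot and the scene stay as the last step left them, time stands still between calls to the robot, and variables do not carry over. Pictures are saved under pics/ and viewed, about 12 in all and at most 16, crops included, and the job is handed in when it is done.

Besides the shell and the picture viewer there is one more tool, called after "Call:" as name(argument=value, ...), one argument or row to a line, values as JSON. servo_tool: Moves the arm, as the interface text tells. Its arguments: {"type":"object","properties":{"motion":{"type":"array"},"claw":{"type":"number"},"grip_force":{"type":"number"}},"required":["motion"]}

```bash
mkdir -p pics; cat > h.py <<'E'
import numpy as np, cv2
from station import ctrl
from scipy.spatial.transform import Rotation as R
def grab(n,save=None):
    f=ctrl.grab_frame(n); im=cv2.cvtColor(f["frame"],cv2.COLOR_RGB2BGR)
    if save: cv2.imwrite('pics/'+save,im)
    return im,np.array(f["camera_matrix"]),np.array(f["extrinsics"])
def ray(K,E,u,v,z):
    d=E[:3,:3]@np.linalg.inv(K)@np.array([u,v,1.]); o=E[:3,3]
    return o+d*(z-o[2])/d[2]
def proj(K,E,p):
    c=E[:3,:3].T@(np.array(p)-E[:3,3]); q=K@c; return q[:2]/q[2]
def st():
    s=ctrl.get_state(); r=R.from_quat(s["tool_rot"]).as_matrix()
    print('t',round(s["time"],2),'p',np.round(s["position"],4),'f',np.round(s["wrist_force"],1),'op',round(s["opening"],4));print(np.round(r,3)); return s,r
E
python3 - <<'E'
from h import *
s,r=st(); print(np.round(s["joint_positions"],3))
for n in('top','side'):
    im,K,E=grab(n,n+'0.png'); print(n,np.round(K,1).tolist(),np.round(E,3).tolist())
E
```

```text
t 0.0 p [0.1388 0.5834 0.2181] f [-0.  -0.5 -0.2] op 0.0853
[[-0.    -0.232 -0.973]
 [-0.002 -0.973  0.232]
 [-1.     0.002 -0.   ]]
[ 1.671  0.041  0.084 -0.    -1.615 -0.334]
top [[435.0, 0.0, 320.1], [0.0, 435.0, 229.8], [0.0, 0.0, 1.0]] [[0.029, -0.998, 0.06, 0.414], [-0.999, -0.028, 0.019, 0.156], [-0.017, -0.06, -0.998, 1.367], [0.0, 0.0, 0.0, 1.0]]
side [[514.0, 0.0, 320.4], [0.0, 514.0, 244.3], [0.0, 0.0, 1.0]] [[0.964, -0.169, 0.204, 0.219], [-0.264, -0.57, 0.778, -0.894], [-0.016, -0.804, -0.594, 0.885], [0.0, 0.0, 0.0, 1.0]]
```

View pics/top0.png

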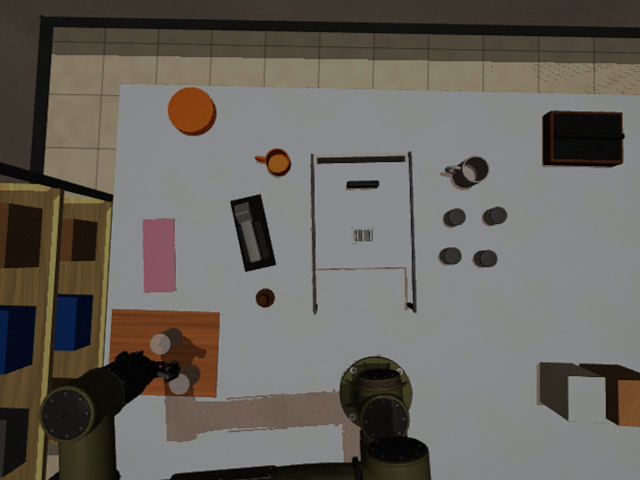

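View pics/side0.png

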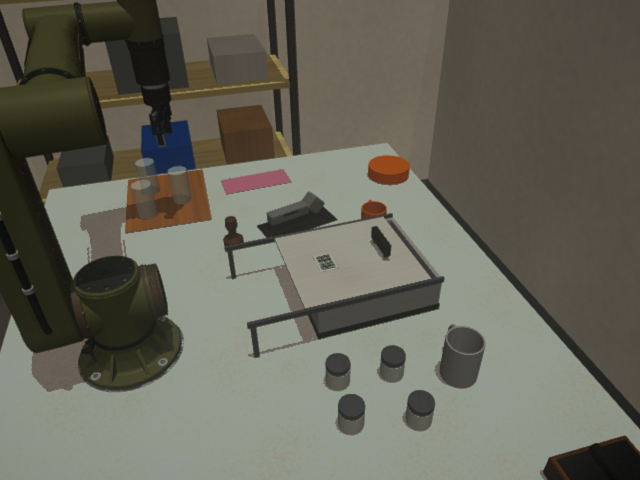

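The top view shows four tins on the right at about (455,217), (495,215), (451,256) and (486,258). The gate handle is at (362,184), the label at (362,235) and the scanner on its mat at (253,232) with its head pointing up. The cup, tamper and pitcher are nearby.

```bash
cat >> h.py <<'E'
def blobs(mask,lo,hi):
    n,l,s,c=cv2.connectedComponentsWithStats(mask.astype(np.uint8))
    return [(c[i],s[i]) for i in range(1,n) if lo<s[i][4]<hi], l
E
python3 - <<'E'
from h import *
im,K,E=grab('top')
g=cv2.cvtColor(im,cv2.COLOR_BGR2GRAY)
cv2.imwrite('pics/crop0.png',cv2.resize(im[135:315,220:520],None,fx=2.66,fy=2.66,interpolation=cv2.INTER_CUBIC))
for lo in (60,85):
  b,_=blobs(g<lo,30,3000)
  for c,s in b:
    if 220<c[0]<520 and 130<c[1]<320: print(lo,np.round(c,1),s.tolist(),'z62',ray(K,E,*c,.062)[:2].round(4),'z151',ray(K,E,*c,.151)[:2].round(4))
# side lids
im,K,E=grab('side'); g=cv2.cvtColor(im,cv2.COLOR_BGR2GRAY)
b,_=blobs(g<75,100,3000)
for c,s in b:
    if 220<c[0]<520 and 170<c[1]<450: print('side',np.round(c,1),s.tolist(),'z62',ray(K,E,*c,.062)[:2].round(4))
E
```

```text
60 [272.6 155.4] [256, 149, 32, 18, 163] z62 [0.7152 0.3319] z151 [0.6946 0.32  ]
60 [411.8 239.8] [407, 152, 9, 160, 423] z62 [ 0.4701 -0.0944] z151 [ 0.4663 -0.0773]
60 [313.  234.7] [311, 154, 6, 160, 378] z62 [0.4771 0.2018] z151 [0.4728 0.1987]
60 [361.1 159.3] [317, 156, 88, 8, 483] z62 [0.7097 0.0627] z151 [0.6896 0.069 ]
60 [478. 167.] [465, 157, 23, 24, 326] z62 [ 0.6951 -0.2896] z151 [ 0.6759 -0.2592]
60 [281.7 170.8] [269, 160, 22, 16, 93] z62 [0.6684 0.3026] z151 [0.6511 0.2926]
60 [460.  177.5] [445, 162, 32, 26, 281] z62 [ 0.6619 -0.236 ] z151 [ 0.645  -0.2092]
60 [362.4 184. ] [347, 181, 32, 7, 219] z62 [0.6345 0.057 ] z151 [0.6194 0.0638]
60 [253.4 231.4] [231, 195, 45, 77, 1779] z62 [0.4819 0.3818] z151 [0.4772 0.3664]
60 [494.5 215.7] [483, 207, 24, 18, 324] z62 [ 0.549  -0.3397] z151 [ 0.5398 -0.3059]
60 [454.  217.3] [444, 209, 21, 18, 290] z62 [ 0.541  -0.2192] z151 [ 0.5324 -0.1936]
60 [450.  255.6] [440, 248, 21, 16, 288] z62 [ 0.4262 -0.2083] z151 [ 0.4253 -0.1835]
60 [485.  258.4] [474, 251, 23, 16, 314] z62 [ 0.4208 -0.3121] z151 [ 0.4204 -0.2801]
60 [264.8 
[... 1184 characters left out ...]
, 19, 20, 283] z62 [0.2849 0.3398] z151 [0.2937 0.3273]
side [387.2 177.1] [368, 167, 41, 17, 377] z62 [0.8075 0.4785]
side [278.  227.1] [224, 197, 113, 82, 2267] z62 [0.4075 0.2979]
side [373.8 210.7] [357, 202, 35, 19, 349] z62 [0.6963 0.3005]
side [380.7 241.9] [371, 226, 20, 33, 335] z62 [0.6604 0.1487]
side [465.4 339.9] [448, 328, 36, 25, 689] z62 [ 0.7076 -0.2362]
side [458.8 367.3] [439, 340, 44, 48, 1260] z62 [ 0.6588 -0.2998]
side [391.7 357.7] [380, 346, 25, 31, 483] z62 [ 0.5379 -0.2386]
side [336.8 365.3] [326, 354, 24, 30, 476] z62 [ 0.4231 -0.2262]
side [419.3 404.4] [406, 390, 29, 35, 625] z62 [ 0.5455 -0.3598]
side [350.2 407.8] [338, 394, 27, 35, 605] z62 [ 0.4177 -0.3311]
```

View pics/crop0.png

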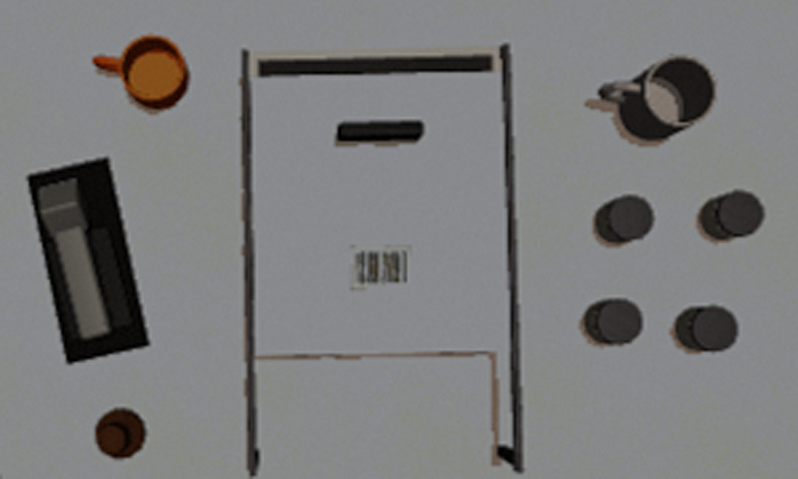

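```bash
python3 - <<'E'
from h import *
im,K,E=grab('top'); g=cv2.cvtColor(im,cv2.COLOR_BGR2GRAY)
m=g<85
# rails outer edges
out={}
for nm,lo,hi,side in(('R',400,420,1),('L',305,322,0)):
    P=[]
    for v in range(165,300,5):
        c=np.where(m[v,lo:hi])[0]+lo
        if len(c): P.append(ray(K,E,(c.max()+.9) if side else c.min()-.4,v,.106)[:2])
    P=np.array(P); f=np.polyfit(P[:,0],P[:,1],1); out[nm]=f; print(nm,f,'yaw',np.degrees(np.arctan(f[0])),np.std(P[:,1]-np.polyval(f,P[:,0])))
print('width',out['L'][1]-out['R'][1]+(out['L'][0]-out['R'][0])*.55)
# profile along v at some column: walls/gate edges
for u in (335,345,375,385): print(u,g[148:168,u].tolist(), g[262:274,u].tolist())
for u in (352,362,372): print('handle',u,g[174:196,u].tolist())
print('lbl',g[236,344:382].tolist()); print(g[222:250,357].tolist())
# rail ends
for u in(314,410,411,412,413): c=np.where(m[:,u])[0]; c=c[(c>140)&(c<320)]; print(u,c.min(),c.max())
for v in(152,157,163): print('z',v,ray(K,E,362,v,.096)[:2],ray(K,E,362,v,.106)[:2])
im2,K2,E2=grab('side')
for b in((507,208,19),(476-2.3,208,0)):pass
for cx,cy in((457.2,217.3),(498.3,215.9),(453.1,256),(488.6,258.6)):
    p=ray(K,E,cx,cy,.062); print('tin',p.round(4), 'side px',proj(K2,E2,p).round(1))
cv2.imwrite('pics/sc0.png',np.vstack([cv2.resize(im[190:275,215:290],(530,600),interpolation=cv2.INTER_CUBIC)]))
cv2.imwrite('pics/sidec0.png',cv2.resize(im2[180:440,215:490],None,fx=2.3,fy=2.3,interpolation=cv2.INTER_CUBIC))
E
```

```text
R [ 0.04927081 -0.11567737] yaw 2.8207286786028885 0.0007893035884183066
L [0.04884697 0.18171675] yaw 2.7965022252622136 0.0010227130414428344
width 0.2971609989079033
335 [138, 138, 136, 137, 138, 137, 133, 133, 137, 73, 20, 25, 27, 26, 14, 117, 141, 137, 138, 137] [138, 138, 138, 137, 138, 142, 93, 86, 128, 139, 137, 138]
345 [138, 137, 137, 137, 137, 135, 131, 137, 118, 58, 20, 26, 26, 24, 12, 118, 141, 138, 137, 137] [137, 138, 137, 136, 138, 141, 92, 108, 135, 138, 138, 138]
375 [137, 138, 137, 136, 136, 134, 132, 137, 79, 26, 26, 25, 25, 15, 83, 130, 139, 135, 137, 136] [138, 137, 137, 139, 142, 125, 103, 126, 139, 136, 136, 137]
385 [136, 138, 136, 138, 135, 130, 131, 136, 73, 21, 24, 26, 24, 10, 117, 141, 138, 137, 137, 139] [139, 137, 138, 139, 142, 100, 89, 127, 139, 138, 137, 137]
handle 352 [138, 138, 138, 137, 138, 142, 111, 51, 19, 22, 25, 22, 7, 0, 78, 93, 127, 140, 138, 137, 137, 137]
handle 362 [138, 138, 136, 138, 138, 142, 91, 33, 18, 25, 26, 15, 1, 8, 79, 91, 127, 141, 138, 139, 138, 138]
handle 372 [138, 137, 139, 139, 138, 144, 78, 17, 17, 22, 27, 17, 0, 29, 78, 129, 140, 137, 136, 138, 136, 138]
lbl [138, 137, 137, 137, 138, 139, 139, 132, 130, 124, 119, 109, 81, 134, 88, 56, 69, 55, 112, 124, 96, 95, 68, 91, 83, 47, 105, 112, 84, 143, 138, 137, 138, 138, 139, 137, 138, 137]
[138, 138, 137, 139, 138, 138, 139, 129, 115, 113, 111, 112, 112, 128, 134, 135, 121, 105, 98, 130, 141, 125, 134, 138, 138, 137, 139, 137]
314 179 313
410 152 308
411 155 308
412 186 309
413 217 311
z 152 [0.72397682 0.06308615] [0.72153728 0.06382013]
z 157 [0.70902527 0.06274027] [0.70670334 0.06347697]
z 163 [0.69111109 0.06232585] [0.68893009 0.06306581]
tin [ 0.5413 -0.2287  0.062 ] side px [391.4 353.9]
tin [ 0.5488 -0.3509  0.062 ] side px [419.  400.2]
tin [ 0.4252 -0.2177  0.062 ] side px [336.6 361.9]
tin [ 0.4205 -0.3228  0.062 ] side px [350.2 403.9]
```

View pics/sidec0.png

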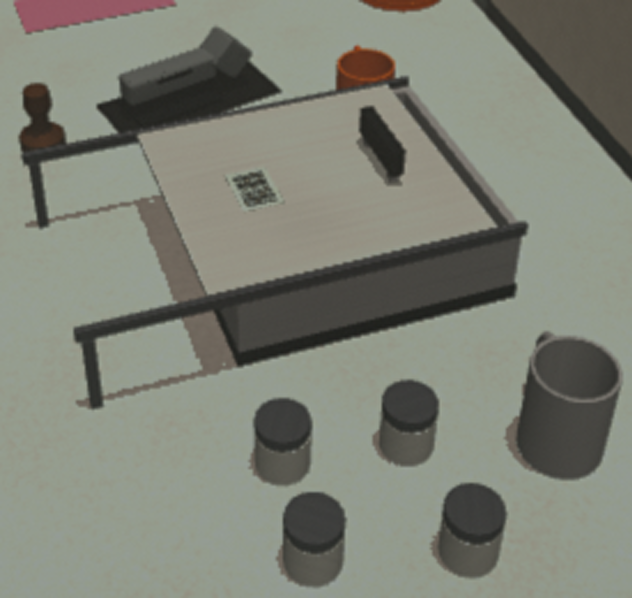

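View pics/sc0.png

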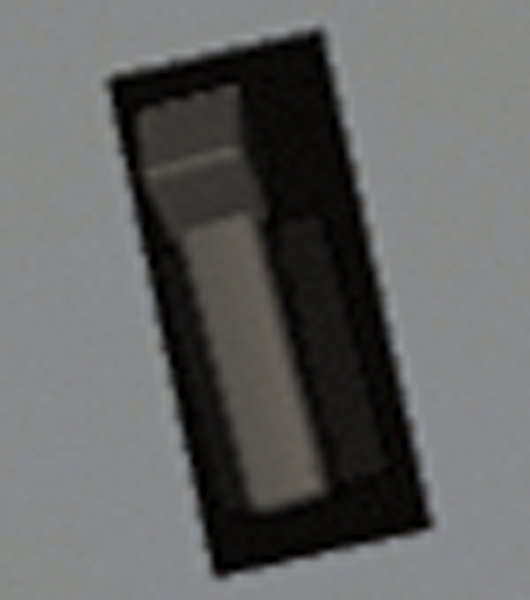

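The side view confirms the four tins, the gate about 30 mm ajar and the scanner with its head pointing to +x. I'll turn the tool so its jaws lie along the chest's x, then move over the handle.

Call:
servo_tool(
  motion=[
    [[0,0,0],8.2],
    [[0,0,0],8.2],
    [[0,0,0],8.2],
    [[0,0,0],8.2],
    [[0,0,0],8.2],
  ],
  claw=-1,
)

```text
time: 0.8
position: [0.139, 0.5836, 0.2189]
tool_rot: [0.628, -0.325, -0.628, -0.325]
wrist_force: [0.3, 0.6, 0.3]
opening: 0.0853
```

Call:
servo_tool(
  motion=[
    [[0,0,0],8.2],
    [[0,0,0],8.2],
    [[0,0,0],8.2],
    [[0,0,0],8.2],
    [[0,0,0],0],
  ],
)

```text
time: 1.3
position: [0.139, 0.5836, 0.219]
tool_rot: [0.512, -0.488, -0.512, -0.488]
wrist_force: [0.3, -1.1, -0.3]
opening: 0.0854
```

Call:
servo_tool(
  motion=[
    [[0,-3,-3.6],0],
    [[0,-3,-3.6],0],
    [[0,-3,-3.6],0],
    [[0,-3,-3.6],0],
    [[0,-3,-3.6],0],
  ],
)

```text
time: 1.8
position: [0.2985, 0.4097, 0.2193]
tool_rot: [-0.513, 0.486, 0.513, 0.486]
wrist_force: [0.2, 1.1, 0.1]
opening: 0.0853
```

Call:
servo_tool(
  motion=[
    [[0,-3,-3.6],0],
    [[0,-3,-3.6],0],
    [[0,-3,-3.6],0],
    [[0,-3,-3.6],0],
    [[0,-3,-3.6],0],
  ],
)

```text
time: 2.3
position: [0.4572, 0.2372, 0.2195]
tool_rot: [-0.513, 0.486, 0.513, 0.487]
wrist_force: [0.6, 0.8, 0.6]
opening: 0.0856
```

Call:
servo_tool(
  motion=[
    [[0,-3,-3.6],0],
    [[0,-3,-3.6],0],
    [[0,-3,-3.6],0],
    [[0,-3,-3.6],0],
    [[0,-3,-3.6],0],
  ],
)

```text
time: 2.8
position: [0.616, 0.0646, 0.2192]
tool_rot: [0.513, -0.486, -0.513, -0.487]
wrist_force: [0.7, 0.9, 1.2]
opening: 0.0856
```

```bash
cat >> h.py <<'E'
C=np.array([.566,.0608]); A=.0489
def chest(x,y): return C+np.array([x*np.cos(A)-y*np.sin(A),x*np.sin(A)+y*np.cos(A)])
def go(px,py,pz,ang=None):
    s,r=st(); d=r.T@(np.array([px,py,pz])-s["position"])*100
    a=np.degrees(np.arctan2(r[1,1],r[0,1])); print('shift cm',d.round(2),'angle',a.round(2))
    if ang is not None: print('roll',(-(ang-a)+180)%360-180)
E
python3 -c "
from h import *
go(.622,.0635,.13,182.8)"
```

```text
t 2.8 p [0.616  0.0646 0.2192] f [0.7 0.9 1.2] op 0.0856
[[ 0.    -0.999 -0.053]
 [ 0.    -0.053  0.999]
 [-1.    -0.     0.   ]]
shift cm [ 8.92 -0.59 -0.14] angle -176.94
roll 0.25691502891561413
```

Call:
servo_tool(
  motion=[
    [[2,-0.6,0],0.3],
    [[3,0,0],0],
    [[3,0,0],0],
    [[0.9,0,0],0],
    [[0,0,0],0],
  ],
)

```text
time: 3.3
position: [0.6202, 0.0663, 0.1288]
tool_rot: [-0.511, 0.489, 0.512, 0.487]
wrist_force: [0.3, 0.2, 0.9]
opening: 0.0855
```

Call:
servo_tool(
  motion=[
    [[0,0,0],0],
    [[0,0,0],0],
    [[0,0,0],0],
    [[0,0,0],0],
    [[0,0,0],0],
  ],
  claw=1,
  grip_force=60,
)

```text
time: 3.8
position: [0.6215, 0.0667, 0.1311]
tool_rot: [0.511, -0.488, -0.51, -0.489]
wrist_force: [-4.0, 1.7, -1.5]
opening: 0.014
```

Call:
servo_tool(
  motion=[
    [[0,0,0],0],
    [[0,0,0],0],
    [[0,0,0],0],
    [[0,0,0],0],
  ],
)

```text
time: 4.2
position: [0.6214, 0.0667, 0.1311]
tool_rot: [0.511, -0.488, -0.51, -0.489]
wrist_force: [1.8, 1.5, 6.0]
opening: 0.0138
```

Call:
servo_tool(
  motion=[
    [[0,1,0],0],
    [[0,1.5,0],0],
    [[0,1.5,0],0],
    [[0,1.5,0],0],
    [[0,1.5,0],0],
  ],
)

```text
time: 4.7
position: [0.5528, 0.0635, 0.1311]
tool_rot: [0.512, -0.487, -0.509, -0.491]
wrist_force: [11.2, -0.2, 1.6]
opening: 0.0138
```

Call:
servo_tool(
  motion=[
    [[0,1.5,0],0],
    [[0,1.5,0],0],
    [[0,1.5,0],0],
    [[0,1,0],0],
    [[0,0,0],0],
  ],
)

```text
time: 5.2
position: [0.4961, 0.0608, 0.131]
tool_rot: [0.512, -0.488, -0.51, -0.49]
wrist_force: [2.4, -2.1, 5.6]
opening: 0.0141
```

```bash
python3 -c "
from h import *
p=chest(-.069,0);print(p)
go(p[0],p[1],.13,182.8)"
```

```text
[0.49708248 0.05742724]
t 5.2 p [0.4961 0.0608 0.131 ] f [ 2.4 -2.1  5.6] op 0.0141
[[ 0.003 -0.999 -0.044]
 [-0.    -0.044  0.999]
 [-1.    -0.003 -0.   ]]
shift cm [ 0.1  -0.08 -0.34] angle -177.48
roll -0.283868488976907
```

Call:
servo_tool(
  motion=[
    [[0,0,0],0],
    [[0,0,0],0],
    [[0,0,0],0],
    [[-1,0,0],0],
    [[-3,0,0],0],
  ],
  claw=-1,
)

```text
time: 5.7
position: [0.4945, 0.0608, 0.1678]
tool_rot: [-0.51, 0.491, 0.512, 0.487]
wrist_force: [0.2, 0.8, 0.8]
opening: 0.0841
```

Call:
servo_tool(
  motion=[
    [[-4,0,0],0],
    [[-1,-0.6,-4.5],0],
    [[0,-0.6,-4.8],0],
    [[0,-0.6,-4.8],0],
    [[0,-0.6,-4.8],0],
  ],
)

```text
time: 6.2
position: [0.5284, -0.1284, 0.2211]
tool_rot: [0.511, -0.489, -0.511, -0.489]
wrist_force: [1.4, 0.3, 0.3]
opening: 0.0856
```

Call:
servo_tool(
  motion=[
    [[0,-0.6,-4.8],0],
    [[0,0,-4.8],0],
    [[0,0,0],0],
  ],
)

```text
time: 6.5
position: [0.5376, -0.2271, 0.2196]
tool_rot: [-0.509, 0.491, 0.51, 0.49]
wrist_force: [0.2, 0.8, -0.2]
opening: 0.0855
```

```bash
cat >> h.py <<'E'
def lids(im,K,E):  # lids on the counter by outer edges of dark blobs in top view
    g=cv2.cvtColor(im,cv2.COLOR_BGR2GRAY); b,_=blobs(g<85,150,450); o=[]
    for c,s in b:
        if 420<c[0]<530 and 190<c[1]<300 and s[2]<30: o.append(ray(K,E,s[0]+s[2]-8.7,s[1]+s[3]/2-.5,.062)[:2])
    return np.array(o)
E
python3 -c "
from h import *
im,K,E=grab('top','top1.png'); print(lids(im,K,E).round(4))
go(.5413,-.2287,.037,182.8)
for x in(-.069,-.061): print(proj(K,E,[*chest(x,0),.151]))
for x in(0,.008,-.008): print(proj(K,E,[*chest(x,.05),.106]),proj(K,E,[*chest(x,.05),.096]))
cv2.imwrite('pics/c1.png',cv2.resize(im[140:320,290:530],None,fx=3.3,fy=3.3,interpolation=cv2.INTER_CUBIC))
"
```

```text
[[ 0.4223 -0.3219]]
t 6.55 p [ 0.5379 -0.225   0.2197] f [ 0.4  0.4 -0.2] op 0.0854
[[-0.002 -0.999 -0.039]
 [-0.    -0.039  0.999]
 [-1.     0.002 -0.   ]]
shift cm [18.27 -0.36 -0.39] angle -177.76
roll -0.5625507642970433
[363.70254561 227.40245914]
[363.62810145 224.550907  ]
[344.61307713 205.1477433 ] [344.47937382 205.54652146]
[344.54888869 202.41699079] [344.41573783 202.83695426]
[344.67731486 207.88059311] [344.54305829 208.25815341]
```

View pics/c1.png

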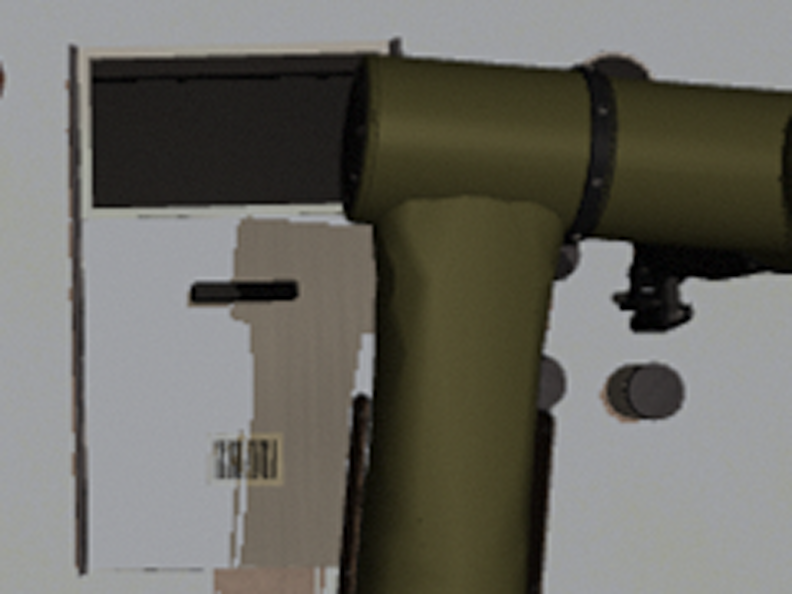

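The gate's far edge sits on the divider at about row 205.5 (predicted 205.1), and the far bay is open. Next is the first tin.

Call:
servo_tool(
  motion=[
    [[4,-0.3,-0.3],0],
    [[4,0,0],0],
    [[4,0,0],0],
    [[4,0,0],0],
    [[2.2,0,0],0],
  ],
)

```text
time: 7.05
position: [0.54, -0.2235, 0.0346]
tool_rot: [-0.51, 0.489, 0.512, 0.488]
wrist_force: [-0.7, 0.0, -0.3]
opening: 0.0853
```

Call:
servo_tool(
  motion=[
    [[0,0,0],0],
    [[0,0,0],0],
    [[0,0,0],0],
    [[0,0,0],0],
    [[0,0,0],0],
  ],
  claw=1,
  grip_force=40,
)

```text
time: 7.55
position: [0.5433, -0.2254, 0.041]
tool_rot: [0.512, -0.488, -0.509, -0.49]
wrist_force: [1.2, 0.9, 6.2]
opening: 0.0499
```

```bash
python3 -c "
from h import *
p=chest(.076,-.087);print(p)
go(p[0],p[1],.22,182.8)
grab('side','s2.png')"
```

```text
[ 0.64616176 -0.02238108]
t 7.55 p [ 0.5433 -0.2254  0.041 ] f [1.2 0.9 6.2] op 0.0499
[[ 0.005 -0.999 -0.044]
 [-0.001 -0.044  0.999]
 [-1.    -0.005 -0.002]]
shift cm [-17.87 -11.25  19.8 ] angle -177.47
roll -0.26616341586623093
```

View pics/s2.png

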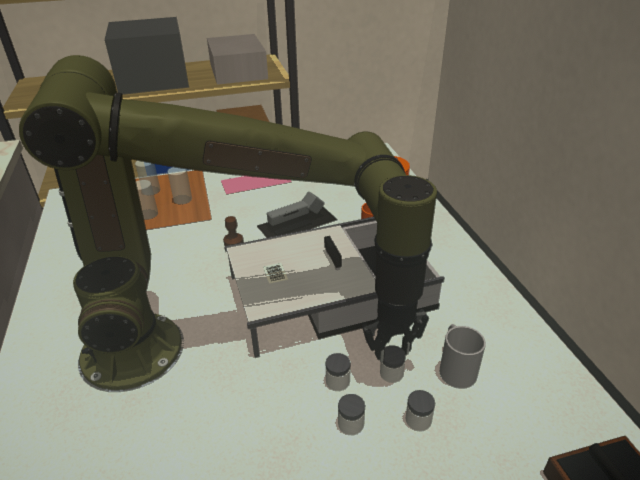

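Call:
servo_tool(
  motion=[
    [[-2,0,0],0],
    [[-4,0,0],0],
    [[-4,0,0],0],
    [[-4,0,0],0],
    [[-1,-1,1.5],0],
  ],
)

```text
time: 8.1
position: [0.5519, -0.2114, 0.1947]
tool_rot: [0.513, -0.488, -0.508, -0.491]
wrist_force: [0.5, -0.2, -1.3]
opening: 0.0493
```

Call:
servo_tool(
  motion=[
    [[0,-2,3.5],0],
    [[0,-2,4],0],
    [[0,-2,4],0],
    [[0,-2,4],0],
    [[0,-1.6,2],0],
  ],
)

```text
time: 8.6
position: [0.6394, -0.0269, 0.187]
tool_rot: [-0.511, 0.488, 0.512, 0.488]
wrist_force: [0.0, 0.0, -2.0]
opening: 0.0497
```

Call:
servo_tool(
  motion=[
    [[0,-0.6,0.8],0],
    [[0,0,0],0],
    [[0,0,0],0],
  ],
)

```text
time: 8.9
position: [0.6443, -0.023, 0.1877]
tool_rot: [-0.511, 0.489, 0.511, 0.489]
wrist_force: [0.1, -0.1, -1.6]
opening: 0.0496
```

```bash
python3 -c "
from h import *
p=chest(.076,-.087);print(p)
go(p[0],p[1],.052,182.8)
"
```

```text
[ 0.64616176 -0.02238108]
t 8.9 p [ 0.6443 -0.023   0.1877] f [ 0.1 -0.1 -1.6] op 0.0496
[[-0.001 -0.999 -0.043]
 [-0.    -0.043  0.999]
 [-1.     0.001 -0.   ]]
shift cm [13.57 -0.2   0.05] angle -177.52
roll -0.317434951242376
```

Call:
servo_tool(
  motion=[
    [[3,-0.2,0],0],
    [[4,0,0],0],
    [[4,0,0],0],
    [[2,0,0],0],
    [[0,0,0],0],
  ],
)

```text
time: 9.4
position: [0.6441, -0.0239, 0.0543]
tool_rot: [-0.509, 0.491, 0.512, 0.488]
wrist_force: [0.1, 0.2, -1.8]
opening: 0.0497
```

Call:
servo_tool(
  motion=[
    [[0.3,0,0],0],
    [[0.2,0,0],0],
    [[0,0,0],0],
  ],
)

```text
time: 9.7
position: [0.6474, -0.0225, 0.0547]
tool_rot: [0.511, -0.488, -0.51, -0.49]
wrist_force: [0.1, 0.3, -1.2]
opening: 0.0498
```

Call:
servo_tool(
  motion=[
    [[0.2,0,0],0],
    [[0,0,0],0],
    [[0,0,0],0],
  ],
)

```text
time: 10.0
position: [0.6468, -0.0223, 0.0513]
tool_rot: [0.511, -0.489, -0.511, -0.489]
wrist_force: [-0.8, 0.5, -1.7]
opening: 0.0495
```

Call:
servo_tool(
  motion=[
    [[0.2,0,0],0],
    [[0,0,0],0],
    [[0,0,0],0],
  ],
)

```text
time: 10.3
position: [0.6472, -0.0224, 0.051]
tool_rot: [0.511, -0.489, -0.51, -0.489]
wrist_force: [-2.4, 1.0, 6.1]
opening: 0.0498
```

Call:
servo_tool(
  motion=[
    [[0,0,0],0],
    [[0,0,0],0],
    [[0,0,0],0],
    [[-2,0,0],0],
    [[-4,0,0],0],
  ],
  claw=-0.55,
)

```text
time: 10.8
position: [0.6446, -0.0224, 0.1054]
tool_rot: [-0.509, 0.491, 0.513, 0.487]
wrist_force: [0.4, -0.1, 0.8]
opening: 0.0661
```

Call:
servo_tool(
  motion=[
    [[-4,0,0],0],
    [[-4,0,0],0],
    [[-2,2,-3],0],
    [[0,4,-3],0],
    [[0,4,-3],0],
  ],
)

```text
time: 11.3
position: [0.55, -0.1173, 0.2095]
tool_rot: [0.511, -0.489, -0.511, -0.489]
wrist_force: [0.8, -0.8, 0.5]
opening: 0.0662
```

Call:
servo_tool(
  motion=[
    [[0,4,-3],0],
    [[0,4,-3],0],
    [[0,2,-2],0],
  ],
  claw=-1,
)

```text
time: 11.6
position: [0.4522, -0.2025, 0.2101]
tool_rot: [0.511, -0.489, -0.51, -0.49]
wrist_force: [0.9, -0.3, 0.0]
opening: 0.0855
```

```bash
cat >> h.py <<'E'
def slids():
    im,K,E=grab('side'); g=cv2.cvtColor(im,cv2.COLOR_BGR2GRAY); b,_=blobs(g<75,250,800)
    for c,s in b:
        if 300<c[0]<560 and 300<c[1]<470 and s[2]<35: print('tin',ray(K,E,c[0],c[1]-3.7,.062)[:2].round(4),s.tolist())
    return im
E
python3 -c "
from h import *
im=slids()
im2,K,E=grab('top')
cv2.imwrite('pics/c3.png',np.hstack([cv2.resize(im[190:440,215:490],(440,400)),cv2.resize(im2[140:320,290:450],(356,400))]))
go(.4252,-.2177,.039,182.8)
"
```

```text
tin [ 0.4273 -0.2129] [326, 353, 24, 24, 380]
t 11.7 p [ 0.4526 -0.2031  0.2103] f [ 0.  -0.3  1. ] op 0.0851
[[ 0.002 -0.999 -0.041]
 [-0.001 -0.041  0.999]
 [-1.    -0.002 -0.001]]
shift cm [17.13  2.83 -1.34] angle -177.67
roll -0.47330449571279587
```

View pics/c3.png

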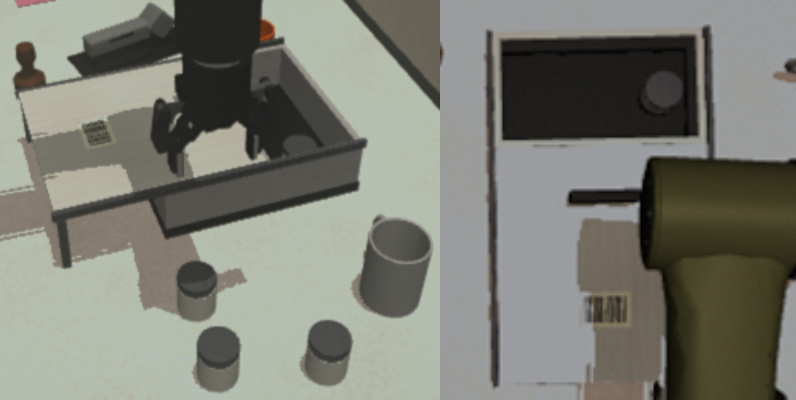

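The first tin stands in the bay at its right end, and the other three are unchanged. On to the second tin.

Call:
servo_tool(
  motion=[
    [[1,2.8,-1.3],0],
    [[4,0,0],0],
    [[4,0,0],0],
    [[4,0,0],0],
    [[4,0,0],0],
  ],
)

```text
time: 12.2
position: [0.4272, -0.2148, 0.0377]
tool_rot: [0.511, -0.489, -0.511, -0.489]
wrist_force: [-0.1, 0.7, -0.6]
opening: 0.0856
```

Call:
servo_tool(
  motion=[
    [[0.2,0,0],0],
    [[0,0,0],0],
    [[0,0,0],0],
  ],
)

```text
time: 12.5
position: [0.4287, -0.2155, 0.0399]
tool_rot: [0.512, -0.488, -0.51, -0.489]
wrist_force: [0.9, -0.4, 0.5]
opening: 0.0854
```

Call:
servo_tool(
  motion=[
    [[0,0,0],0],
    [[0,0,0],0],
    [[0,0,0],0],
    [[0,0,0],0],
    [[0,0,0],0],
  ],
  claw=1,
)

```text
time: 13.0
position: [0.4276, -0.2155, 0.0389]
tool_rot: [0.512, -0.489, -0.51, -0.489]
wrist_force: [-2.3, 0.5, 5.7]
opening: 0.0503
```

```bash
python3 -c "
from h import *
p=chest(.076,-.029);print(p)
go(p[0],p[1],.19,182.8)"
```

```text
[0.64332669 0.03554958]
t 13.0 p [ 0.4276 -0.2155  0.0389] f [-2.3  0.5  5.7] op 0.0503
[[ 0.002 -0.999 -0.044]
 [-0.001 -0.044  0.999]
 [-1.    -0.002 -0.001]]
shift cm [-15.1  -22.68  24.12] angle -177.49
roll -0.28614759464664985
```

Call:
servo_tool(
  motion=[
    [[-3,0,0],0],
    [[-4,0,0],0],
    [[-4,0,0],0],
    [[-4,0,0],0],
    [[0,-1.8,2],0],
  ],
)

```text
time: 13.5
position: [0.4456, -0.1965, 0.1945]
tool_rot: [0.514, -0.488, -0.507, -0.491]
wrist_force: [1.2, 0.6, -1.5]
opening: 0.05
```

Call:
servo_tool(
  motion=[
    [[0,-3,3],0],
    [[0,-3,3],0],
    [[0,-3,3],0],
    [[0,-3,3],0],
    [[0,-3,3],0],
  ],
)

```text
time: 14.0
position: [0.5882, -0.0364, 0.1869]
tool_rot: [-0.511, 0.489, 0.511, 0.489]
wrist_force: [-0.2, -1.4, -1.4]
opening: 0.05
```

Call:
servo_tool(
  motion=[
    [[0,-3,3],0],
    [[0,-2,3],0],
    [[0,-0.9,1.1],0],
    [[0,0,0],0],
    [[0,0,0],0],
  ],
)

```text
time: 14.5
position: [0.6429, 0.0352, 0.1868]
tool_rot: [-0.511, 0.489, 0.511, 0.489]
wrist_force: [0.0, -1.2, -1.5]
opening: 0.0501
```

```bash
python3 -c "
from h import *
p=chest(.076,-.029);print(p)
go(p[0],p[1],.051,182.8)"
```

```text
[0.64332669 0.03554958]
t 14.5 p [0.6429 0.0352 0.1868] f [ 0.  -1.2 -1.5] op 0.0501
[[-0.001 -0.999 -0.044]
 [-0.    -0.044  0.999]
 [-1.     0.001 -0.   ]]
shift cm [13.58 -0.05  0.04] angle -177.49
roll -0.29298086656143596
```

Call:
servo_tool(
  motion=[
    [[4,0,0],0],
    [[4,0,0],0],
    [[4,0,0],0],
    [[1.4,0,0],0],
    [[0,0,0],0],
  ],
)

```text
time: 15.0
position: [0.6418, 0.0341, 0.0522]
tool_rot: [-0.51, 0.49, 0.511, 0.488]
wrist_force: [0.3, -0.2, -1.3]
opening: 0.0496
```

Call:
servo_tool(
  motion=[
    [[0.3,0,0],0],
    [[0,0,0],0],
    [[0,0,0],0],
  ],
)

```text
time: 15.3
position: [0.6439, 0.0356, 0.0515]
tool_rot: [0.511, -0.488, -0.51, -0.49]
wrist_force: [-0.7, 0.0, -1.5]
opening: 0.0501
```

Call:
servo_tool(
  motion=[
    [[0.2,0,0],0],
    [[0,0,0],0],
    [[0,0,0],0],
  ],
)

```text
time: 15.6
position: [0.6434, 0.0356, 0.0483]
tool_rot: [0.511, -0.489, -0.511, -0.489]
wrist_force: [0.0, 0.1, -1.0]
opening: 0.05
```

Call:
servo_tool(
  motion=[
    [[0.2,0,0],0],
    [[0,0,0],0],
    [[0,0,0],0],
  ],
)

```text
time: 15.9
position: [0.6434, 0.0356, 0.0482]
tool_rot: [0.511, -0.489, -0.511, -0.489]
wrist_force: [-3.9, 0.9, 6.7]
opening: 0.0498
```

Call:
servo_tool(
  motion=[
    [[0,0,0],0],
    [[0,0,0],0],
    [[0,0,0],0],
    [[-2,0,0],0],
    [[-4,0,0],0],
  ],
  claw=-0.55,
)

```text
time: 16.4
position: [0.641, 0.0352, 0.1024]
tool_rot: [-0.509, 0.491, 0.512, 0.487]
wrist_force: [0.4, 0.0, 0.3]
opening: 0.0661
```

Call:
servo_tool(
  motion=[
    [[-4,0,0],0],
    [[-4,0,0],0],
    [[-2,1,-3],0],
    [[0,1.3,-4.4],0],
    [[0,1.3,-4.4],0],
  ],
)

```text
time: 16.9
position: [0.6124, -0.0846, 0.207]
tool_rot: [0.512, -0.488, -0.511, -0.489]
wrist_force: [1.5, -0.2, 0.4]
opening: 0.0662
```

Call:
servo_tool(
  motion=[
    [[0,1.3,-4.4],0],
    [[0,1.3,-4.4],0],
    [[0,1.3,-4.4],0],
    [[0,1.3,-4.4],0],
    [[0,1.3,-4.4],0],
  ],
  claw=-1,
)

```text
time: 17.4
position: [0.5564, -0.3083, 0.2062]
tool_rot: [0.511, -0.489, -0.511, -0.489]
wrist_force: [1.0, -0.2, 0.5]
opening: 0.0856
```

Call:
servo_tool(
  motion=[
    [[0,1.2,-4.4],0],
    [[0,0,0],0],
    [[0,0,0],0],
  ],
)

```text
time: 17.7
position: [0.5465, -0.3521, 0.2056]
tool_rot: [-0.51, 0.49, 0.51, 0.489]
wrist_force: [-0.5, 1.2, -0.3]
opening: 0.0854
```

```bash
python3 -c "
from h import *
im=slids(); cv2.imwrite('pics/s4.png',im)
im,K,E=grab('top'); print(lids(im,K,E))
go(.5488,-.3505,.039,182.8)
"
```

```text
tin [ 0.5501 -0.3473] [408, 391, 26, 25, 430]
[]
t 17.8 p [ 0.5473 -0.3504  0.206 ] f [-0.2  0.4  0.1] op 0.0855
[[-0.    -0.999 -0.044]
 [ 0.    -0.044  0.999]
 [-1.     0.     0.   ]]
shift cm [ 1.67e+01 -1.50e-01 -1.00e-02] angle -177.47
roll -0.26690311472134454
```

View pics/s4.png

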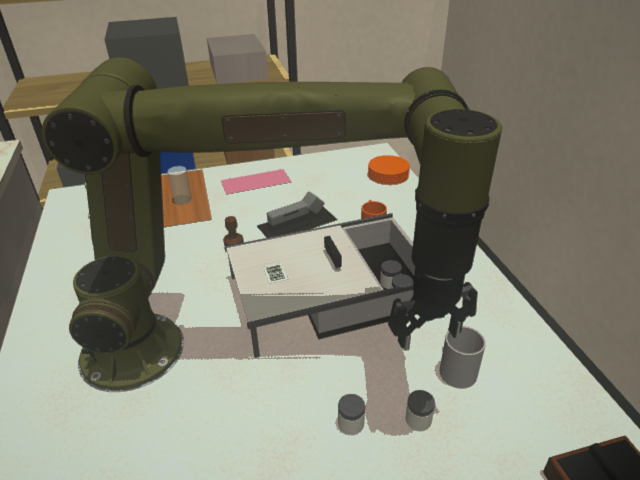

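Two tins are upright in the bay and the other two are unmoved at side-view pixels (351,410) and (420,408). I'm descending on the third.

Call:
servo_tool(
  motion=[
    [[1,-0.2,0],0],
    [[4,0,0],0],
    [[4,0,0],0],
    [[4,0,0],0],
    [[3.7,0,0],0],
  ],
)

```text
time: 18.3
position: [0.549, -0.3493, 0.0366]
tool_rot: [-0.511, 0.488, 0.512, 0.488]
wrist_force: [0.2, 1.3, -0.4]
opening: 0.086
```

Call:
servo_tool(
  motion=[
    [[0,0,0],0],
    [[0,0,0],0],
    [[0,0,0],0],
  ],
)

```text
time: 18.6
position: [0.5507, -0.3513, 0.0424]
tool_rot: [0.513, -0.488, -0.51, -0.489]
wrist_force: [-0.0, -0.1, 0.5]
opening: 0.0852
```

Call:
servo_tool(
  motion=[
    [[0,0,0],0],
    [[0,0,0],0],
    [[0,0,0],0],
    [[0,0,0],0],
    [[0,0,0],0],
  ],
  claw=1,
)

```text
time: 19.1
position: [0.55, -0.3515, 0.0412]
tool_rot: [0.512, -0.489, -0.51, -0.489]
wrist_force: [0.3, 1.6, 6.7]
opening: 0.0497
```

Call:
servo_tool(
  motion=[
    [[-3,0,0],0],
    [[-4,0,0],0],
    [[-4,0,0],0],
    [[-4,0,0],0],
    [[0,0,0],0],
  ],
)

```text
time: 19.6
position: [0.5507, -0.3524, 0.1966]
tool_rot: [0.514, -0.488, -0.507, -0.49]
wrist_force: [0.2, -0.6, -1.1]
opening: 0.05
```

```bash
python3 -c "
from h import *
p=chest(.076,.029);print(p)
go(p[0],p[1],.051,182.8)"
```

```text
[0.64049162 0.09348025]
t 19.6 p [ 0.5507 -0.3524  0.1966] f [ 0.2 -0.6 -1.1] op 0.05
[[ 0.009 -0.999 -0.043]
 [-0.005 -0.043  0.999]
 [-1.    -0.009 -0.006]]
shift cm [ 14.41 -10.78  44.24] angle -177.51
roll -0.3091646550064979
```

Call:
servo_tool(
  motion=[
    [[0,-1.1,4.4],0],
    [[0,-1.1,4.5],0],
    [[0,-1.1,4.5],0],
    [[0,-1.1,4.5],0],
    [[0,-1.1,4.5],0],
  ],
)

```text
time: 20.1
position: [0.5938, -0.1228, 0.1881]
tool_rot: [-0.51, 0.489, 0.511, 0.489]
wrist_force: [1.2, -0.3, -1.1]
opening: 0.0498
```

Call:
servo_tool(
  motion=[
    [[0,-1.1,4.5],0],
    [[0,-1.1,4.5],0],
    [[0,-1.1,4.5],0],
    [[0,-1.1,4.5],0],
    [[0,-0.9,3.8],0],
  ],
)

```text
time: 20.6
position: [0.6372, 0.0978, 0.1878]
tool_rot: [-0.511, 0.489, 0.511, 0.488]
wrist_force: [1.2, -0.3, -1.4]
opening: 0.0496
```

Call:
servo_tool(
  motion=[
    [[0,0,0],0],
    [[0,0,0],0],
    [[0,0,0],0],
  ],
)

```text
time: 20.9
position: [0.6373, 0.0947, 0.1886]
tool_rot: [-0.511, 0.489, 0.511, 0.489]
wrist_force: [-0.1, -0.6, -2.2]
opening: 0.0499
```

```bash
python3 -c "
from h import *
p=chest(.076,.029);print(p)
go(p[0],p[1],.053,182.8)"
```

```text
[0.64049162 0.09348025]
t 20.9 p [0.6373 0.0947 0.1886] f [-0.1 -0.6 -2.2] op 0.0499
[[-0.001 -0.999 -0.043]
 [-0.    -0.043  0.999]
 [-1.     0.001 -0.   ]]
shift cm [13.56 -0.32 -0.13] angle -177.53
roll -0.3296558438468651
```

Call:
servo_tool(
  motion=[
    [[4,-0.3,-0.1],0],
    [[4,0,0],0],
    [[4,0,0],0],
    [[1.5,0,0],0],
    [[0,0,0],0],
  ],
)

```text
time: 21.4
position: [0.6402, 0.093, 0.0533]
tool_rot: [-0.51, 0.49, 0.511, 0.488]
wrist_force: [-0.3, -0.3, -0.5]
opening: 0.0496
```

Call:
servo_tool(
  motion=[
    [[0.3,0,0],0],
    [[0,0,0],0],
    [[0,0,0],0],
    [[0,0,0],0],
  ],
)

```text
time: 21.8
position: [0.641, 0.0946, 0.0519]
tool_rot: [0.511, -0.489, -0.511, -0.489]
wrist_force: [0.3, -0.3, -1.4]
opening: 0.0498
```

Call:
servo_tool(
  motion=[
    [[0.2,0,0],0],
    [[0,0,0],0],
    [[0,0,0],0],
  ],
)

```text
time: 22.1
position: [0.6412, 0.0946, 0.0501]
tool_rot: [0.511, -0.489, -0.511, -0.489]
wrist_force: [-0.4, 0.4, 3.7]
opening: 0.0496
```

Call:
servo_tool(
  motion=[
    [[0,0,0],0],
    [[0,0,0],0],
    [[0,0,0],0],
    [[-2,0,0],0],
    [[-4,0,0],0],
  ],
  claw=-0.55,
)

```text
time: 22.6
position: [0.6384, 0.094, 0.1053]
tool_rot: [-0.509, 0.491, 0.512, 0.487]
wrist_force: [0.6, -0.5, -0.5]
opening: 0.0662
```

Call:
servo_tool(
  motion=[
    [[-4,0,0],0],
    [[-4,0,0],0],
    [[-2,2.4,-4],0],
    [[0,2.4,-4],0],
    [[0,2.4,-4],0],
  ],
)

```text
time: 23.1
position: [0.5737, -0.0289, 0.2095]
tool_rot: [0.511, -0.488, -0.511, -0.489]
wrist_force: [1.4, -0.3, -0.1]
opening: 0.0661
```

Call:
servo_tool(
  motion=[
    [[0,2.4,-4],0],
    [[0,2.4,-4],0],
    [[0,2.4,-4],0],
    [[0,2.4,-4],0],
    [[0,2.4,-4],0],
  ],
  claw=-1,
)

```text
time: 23.6
position: [0.4619, -0.2344, 0.209]
tool_rot: [0.511, -0.489, -0.511, -0.489]
wrist_force: [0.3, -0.4, 0.5]
opening: 0.0857
```

Call:
servo_tool(
  motion=[
    [[0,2.4,-4],0],
    [[0,2.4,-4],0],
    [[0,0,0],0],
    [[0,0,0],0],
  ],
)

```text
time: 24.0
position: [0.418, -0.3158, 0.2087]
tool_rot: [-0.51, 0.49, 0.51, 0.49]
wrist_force: [-0.4, 0.1, -0.0]
opening: 0.0853
```

```bash
python3 -c "
from h import *
im=slids(); cv2.imwrite('pics/s5.png',im[180:460,200:520])
go(.4205,-.3228,.039,182.8)
"
```

```text
tin [ 0.4181 -0.3186] [338, 395, 26, 25, 382]
t 24.05 p [ 0.4186 -0.315   0.2087] f [ 0.8 -0.1  0.4] op 0.0853
[[-0.    -0.999 -0.043]
 [ 0.    -0.043  0.999]
 [-1.     0.     0.   ]]
shift cm [16.97 -0.16 -0.79] angle -177.55
roll -0.3488418318065669
```

View pics/s5.png

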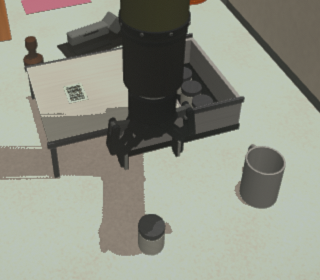

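The last tin is in place at crop pixel (151,233), so I'll grasp it.

Call:
servo_tool(
  motion=[
    [[1,-0.2,-0.8],0],
    [[4,0,0],0],
    [[4,0,0],0],
    [[4,0,0],0],
    [[4,0,0],0],
  ],
)

```text
time: 24.55
position: [0.4214, -0.322, 0.0364]
tool_rot: [-0.511, 0.488, 0.511, 0.488]
wrist_force: [0.9, -0.2, -0.5]
opening: 0.0853
```

Call:
servo_tool(
  motion=[
    [[0,0,0],0],
    [[0,0,0],0],
    [[0,0,0],0],
  ],
)

```text
time: 24.85
position: [0.4228, -0.3235, 0.0417]
tool_rot: [0.513, -0.488, -0.51, -0.489]
wrist_force: [-0.3, -0.1, -0.6]
opening: 0.0852
```

Call:
servo_tool(
  motion=[
    [[0,0,0],0],
    [[0,0,0],0],
    [[0,0,0],0],
    [[0,0,0],0],
    [[0,0,0],0],
  ],
  claw=1,
)

```text
time: 25.35
position: [0.4217, -0.3234, 0.0407]
tool_rot: [0.512, -0.489, -0.51, -0.489]
wrist_force: [-1.9, 1.6, 6.1]
opening: 0.0499
```

Call:
servo_tool(
  motion=[
    [[-3,0,0],0],
    [[-4,0,0],0],
    [[-4,0,0],0],
    [[-4,0,0],0],
    [[0,0,0],0],
  ],
)

```text
time: 25.85
position: [0.4229, -0.3244, 0.1958]
tool_rot: [0.514, -0.488, -0.507, -0.49]
wrist_force: [0.1, -0.1, -0.5]
opening: 0.0495
```

```bash
python3 -c "
from h import *
p=chest(.076,.087);print(p)
go(p[0],p[1],.051,182.8)"
```

```text
[0.63765655 0.15141092]
t 25.85 p [ 0.4229 -0.3244  0.1958] f [ 0.1 -0.1 -0.5] op 0.0495
[[ 0.009 -0.999 -0.043]
 [-0.005 -0.044  0.999]
 [-1.    -0.009 -0.006]]
shift cm [ 14.42 -23.4   46.69] angle -177.5
roll -0.30463149272713963
```

Call:
servo_tool(
  motion=[
    [[0,-2,3.9],0],
    [[0,-2,3.9],0],
    [[0,-2,3.9],0],
    [[0,-2,3.9],0],
    [[0,-2,3.9],0],
  ],
)

```text
time: 26.35
position: [0.5126, -0.1219, 0.1882]
tool_rot: [-0.511, 0.489, 0.511, 0.489]
wrist_force: [2.5, -0.6, -2.2]
opening: 0.0495
```

Call:
servo_tool(
  motion=[
    [[0,-2,3.9],0],
    [[0,-2,3.9],0],
    [[0,-2,3.9],0],
    [[0,-2,3.9],0],
    [[0,-2,3.9],0],
  ],
)

```text
time: 26.85
position: [0.604, 0.0773, 0.188]
tool_rot: [-0.511, 0.489, 0.511, 0.489]
wrist_force: [0.9, -1.2, -1.4]
opening: 0.0497
```

Call:
servo_tool(
  motion=[
    [[0,-2,3.9],0],
    [[0,-1.3,3.5],0],
    [[0,0,0],0],
    [[0,0,0],0],
    [[0,0,0],0],
  ],
)

```text
time: 27.35
position: [0.6333, 0.1502, 0.1884]
tool_rot: [-0.511, 0.489, 0.511, 0.489]
wrist_force: [0.2, -0.7, -1.1]
opening: 0.0497
```

```bash
python3 -c "
from h import *
p=chest(.076,.087);print(p)
go(p[0],p[1],.053,182.8)"
```

```text
[0.63765655 0.15141092]
t 27.35 p [0.6333 0.1502 0.1884] f [ 0.2 -0.7 -1.1] op 0.0497
[[-0.001 -0.999 -0.043]
 [-0.    -0.043  0.999]
 [-1.     0.001 -0.   ]]
shift cm [13.54 -0.45  0.1 ] angle -177.52
roll -0.3221315034603549
```

Call:
servo_tool(
  motion=[
    [[4,-0.5,0.1],0],
    [[4,0,0],0],
    [[4,0,0],0],
    [[1.5,0,0],0],
    [[0,0,0],0],
  ],
)

```text
time: 27.85
position: [0.6438, 0.1469, 0.0642]
tool_rot: [0.516, -0.487, -0.505, -0.492]
wrist_force: [1.1, -16.8, 22.3]
opening: 0.0478
```

Call:
servo_tool(
  motion=[
    [[0.3,0,0],0],
    [[0,0,0],0],
    [[0,0,0],0],
    [[0,0,0],0],
  ],
)

```text
time: 28.25
position: [0.6444, 0.1466, 0.0638]
tool_rot: [0.516, -0.486, -0.505, -0.492]
wrist_force: [-5.7, -15.8, 32.0]
opening: 0.048
```

Call:
servo_tool(
  motion=[
    [[0.2,0,0],0],
    [[0,0,0],0],
    [[0,0,0],0],
  ],
)

```text
time: 28.55
position: [0.6447, 0.1467, 0.0636]
tool_rot: [0.517, -0.486, -0.505, -0.492]
wrist_force: [-9.7, -15.4, 38.0]
opening: 0.0474
```

Call:
servo_tool(
  motion=[
    [[-2,0,0],0],
    [[-4,0,0],0],
    [[-4,0,0],0],
    [[-4,0,0],0],
    [[0,0,0],0],
  ],
)

```text
time: 29.05
position: [0.641, 0.151, 0.1978]
tool_rot: [0.513, -0.485, -0.508, -0.493]
wrist_force: [0.7, -0.4, -0.7]
opening: 0.0477
```

```bash
python3 -c "
from h import *
a,_,_=grab('side'); im,K,E=grab('top')
cv2.imwrite('pics/c6.png',np.hstack([cv2.resize(a[80:330,330:480],(330,550)),cv2.resize(im[140:240,295:430],(440,326+224))]))
st()"
```

```text
t 29.15 p [0.6388 0.1513 0.1905] f [ 0.4  0.8 -2.8] op 0.0473
[[ 0.003 -0.999 -0.042]
 [ 0.002 -0.042  0.999]
 [-1.    -0.003  0.002]]
```

View pics/c6.png

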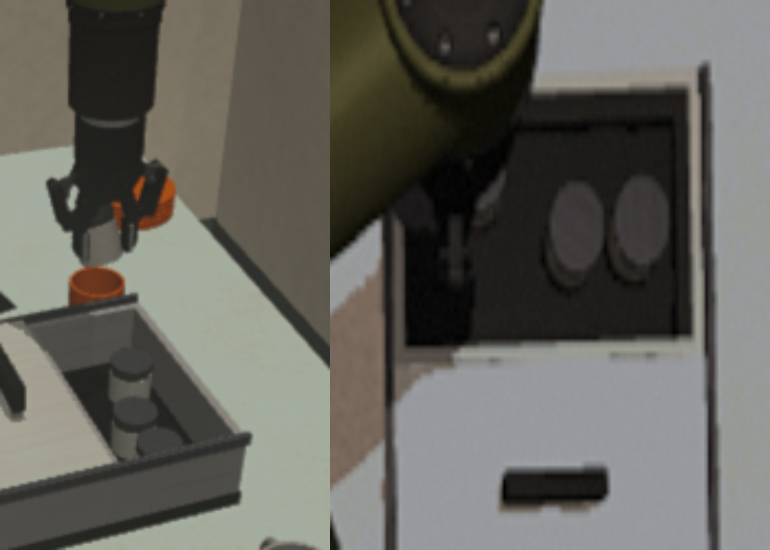

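The last tin met something on the way down, and tin 3 seems to have shifted. I'll move aside with the held tin to see clearly.

Call:
servo_tool(
  motion=[
    [[0,2,-4],0],
    [[0,2,-4],0],
    [[0,2,-4],0],
    [[0,2,-4],0],
    [[0,2,-4],0],
  ],
)

```text
time: 29.65
position: [0.5453, -0.054, 0.1869]
tool_rot: [-0.51, 0.49, 0.511, 0.488]
wrist_force: [1.6, -0.6, -2.2]
opening: 0.0475
```

Call:
servo_tool(
  motion=[
    [[0,2,-4],0],
    [[0,2,-4],0],
    [[0,0,-4],0],
    [[0,0,-4],0],
    [[0,0,-4],0],
  ],
)

```text
time: 30.15
position: [0.5147, -0.2554, 0.1872]
tool_rot: [-0.51, 0.489, 0.511, 0.489]
wrist_force: [0.3, -0.0, -1.9]
opening: 0.0475
```

```bash
python3 -c "
from h import *
a,_,_=grab('side'); im,K,E=grab('top')
cv2.imwrite('pics/c7.png',np.hstack([cv2.resize(a[190:350,320:480],(390,390)),cv2.resize(im[140:240,300:430],(410,390-75))if 0 else cv2.resize(im[140:240,300:400],(390,390))]))
print(proj(K,E,[*chest(.076,.029),.072]))
for n in((.008,-.13),(.144,-.13),(.144,.13)): print(proj(K,E,[*chest(*n),.096]))
st()"
```

```text
[350.57938182 181.12939409]
[405.88344709 201.49031646]
[404.41048246 155.64908164]
[316.28562893 157.72541428]
t 30.25 p [ 0.5141 -0.2576  0.1862] f [ 0.2  0.3 -2.6] op 0.0476
[[-0.004 -0.999 -0.038]
 [ 0.    -0.038  0.999]
 [-1.     0.004  0.   ]]
```

View pics/c7.png

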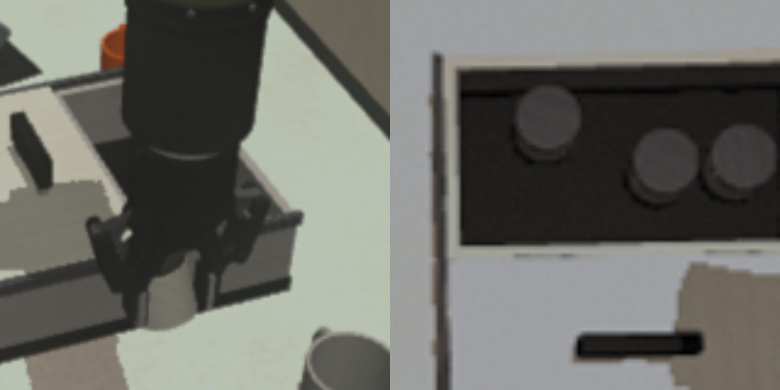

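Tin 3 has been knocked toward the far left corner but is still upright; its lid is at about top pixel (340.5,170.3). The held tin got tilted in the grip, so I'll set it on the counter to straighten it.

Call:
servo_tool(
  motion=[
    [[3,0,0],0],
    [[4,0,0],0],
    [[4,0,0],0],
    [[2,0,0],0],
    [[0,0,0],0],
  ],
)

```text
time: 30.75
position: [0.5124, -0.2528, 0.0532]
tool_rot: [-0.508, 0.491, 0.514, 0.488]
wrist_force: [-0.5, 0.2, -1.9]
opening: 0.0478
```

Call:
servo_tool(
  motion=[
    [[0,0,0],0],
    [[0.4,0,0],0],
    [[0,0,0],0],
    [[0,0,0],0],
  ],
)

```text
time: 31.15
position: [0.5165, -0.2538, 0.0558]
tool_rot: [0.511, -0.489, -0.51, -0.489]
wrist_force: [0.5, -0.6, -2.4]
opening: 0.0473
```

```bash
python3 -c "
from h import *
a,_,_=grab('side'); im,K,E=grab('top')
cv2.imwrite('pics/c8.png',cv2.resize(a[270:390,320:480],(640,480),interpolation=cv2.INTER_CUBIC))
for n,px in(('t3',(340.5,170.3)),('t2',(370.8,180.5)),('t1',(390.2,179.7))):
  p=ray(K,E,*px,.072)[:2]; q=p-C; print(n,p.round(4),'chest',(q@[np.cos(A),np.sin(A)]).round(4),(q@[-np.sin(A),np.cos(A)]).round(4))
st()"
```

```text
t3 [0.6725 0.1245] chest 0.1095 0.0585
t2 [0.644 0.033] chest 0.0765 -0.0316
t1 [ 0.6479 -0.025 ] chest 0.0776 -0.0897
t 31.25 p [ 0.5164 -0.2537  0.0555] f [-0.4 -1.  -1.2] op 0.0474
[[ 0.001 -0.999 -0.044]
 [-0.    -0.044  0.999]
 [-1.    -0.001 -0.   ]]
```

View pics/c8.png

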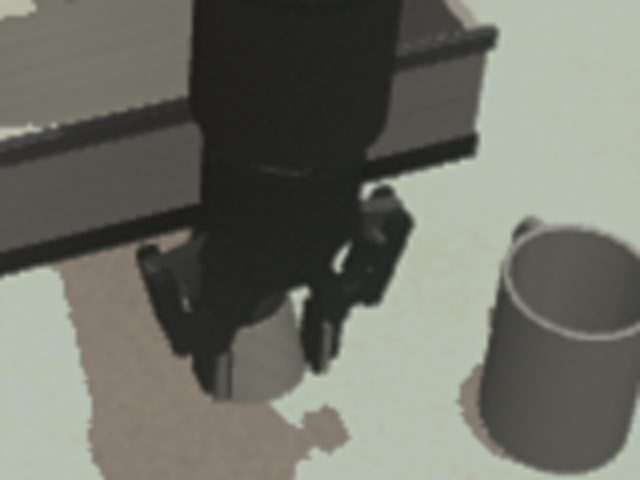

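Call:
servo_tool(
  motion=[
    [[0.5,0,0],0],
    [[0,0,0],0],
    [[0,0,0],0],
  ],
)

```text
time: 31.55
position: [0.5159, -0.2536, 0.0495]
tool_rot: [-0.511, 0.489, 0.511, 0.489]
wrist_force: [0.1, -0.7, -1.6]
opening: 0.0477
```

Call:
servo_tool(
  motion=[
    [[0.5,0,0],0],
    [[0,0,0],0],
    [[0,0,0],0],
  ],
)

```text
time: 31.85
position: [0.516, -0.2537, 0.0446]
tool_rot: [-0.511, 0.489, 0.511, 0.489]
wrist_force: [1.2, 0.1, -1.5]
opening: 0.0477
```

Call:
servo_tool(
  motion=[
    [[0.5,0,0],0],
    [[0,0,0],0],
    [[0,0,0],0],
  ],
)

```text
time: 32.15
position: [0.5159, -0.2537, 0.0396]
tool_rot: [-0.511, 0.489, 0.511, 0.489]
wrist_force: [-0.3, -0.0, -1.8]
opening: 0.0476
```

Call:
servo_tool(
  motion=[
    [[0.3,0,0],0],
    [[0,0,0],0],
    [[0,0,0],0],
  ],
)

```text
time: 32.45
position: [0.516, -0.2537, 0.0367]
tool_rot: [-0.511, 0.489, 0.511, 0.489]
wrist_force: [0.3, 0.2, -2.3]
opening: 0.0473
```

Call:
servo_tool(
  motion=[
    [[0.4,0,0],0],
    [[0,0,0],0],
    [[0,0,0],0],
  ],
)

```text
time: 32.75
position: [0.516, -0.2537, 0.0326]
tool_rot: [-0.511, 0.489, 0.511, 0.489]
wrist_force: [1.8, -0.5, -2.5]
opening: 0.0475
```

Call:
servo_tool(
  motion=[
    [[0.3,0,0],0],
    [[0,0,0],0],
    [[0,0,0],0],
  ],
)

```text
time: 33.05
position: [0.516, -0.2537, 0.0297]
tool_rot: [-0.511, 0.489, 0.511, 0.489]
wrist_force: [-0.3, 0.4, -2.0]
opening: 0.0478
```

Call:
servo_tool(
  motion=[
    [[0.3,0,0],0],
    [[0,0,0],0],
    [[0,0,0],0],
  ],
)

```text
time: 33.35
position: [0.516, -0.2537, 0.0267]
tool_rot: [-0.511, 0.489, 0.511, 0.489]
wrist_force: [0.7, 0.4, -1.2]
opening: 0.0477
```

Call:
servo_tool(
  motion=[
    [[0.3,0,0],0],
    [[0,0,0],0],
    [[0,0,0],0],
  ],
)

```text
time: 33.65
position: [0.516, -0.2537, 0.0237]
tool_rot: [-0.511, 0.489, 0.511, 0.489]
wrist_force: [0.3, -0.2, -1.0]
opening: 0.0473
```

Call:
servo_tool(
  motion=[
    [[0.2,0,0],0],
    [[0,0,0],0],
    [[0,0,0],0],
  ],
)

```text
time: 33.95
position: [0.516, -0.2537, 0.0218]
tool_rot: [-0.511, 0.489, 0.511, 0.489]
wrist_force: [-0.3, 0.5, -1.4]
opening: 0.0477
```

```bash
python3 -c "
from h import *
a,_,_=grab('side')
cv2.imwrite('pics/c9.png',cv2.resize(a[290:390,320:460],(700,500),interpolation=cv2.INTER_CUBIC))
st()"
```

```text
t 34.0 p [ 0.5161 -0.2537  0.0218] f [ 0.5  0.3 -2.5] op 0.0476
[[-0.    -0.999 -0.044]
 [-0.    -0.044  0.999]
 [-1.     0.    -0.   ]]
```

View pics/c9.png

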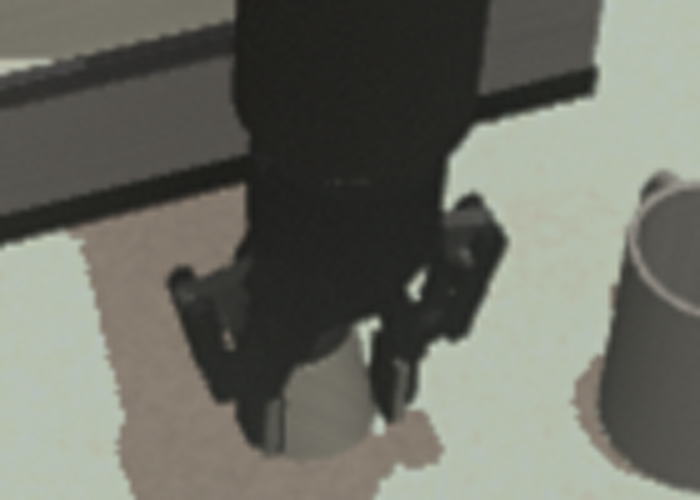

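The tin is tilted in the grip with its bottom toward the camera, just above the counter. I'll lower the last millimetres.

Call:
servo_tool(
  motion=[
    [[0.3,0,0],0],
    [[0,0,0],0],
    [[0,0,0],0],
  ],
)

```text
time: 34.3
position: [0.516, -0.2537, 0.0186]
tool_rot: [-0.511, 0.489, 0.511, 0.489]
wrist_force: [-1.2, 0.8, -1.5]
opening: 0.0477
```

Call:
servo_tool(
  motion=[
    [[0.2,0,0],0],
    [[0,0,0],0],
    [[0,0,0],0],
  ],
)

```text
time: 34.6
position: [0.5161, -0.2537, 0.0168]
tool_rot: [-0.511, 0.489, 0.511, 0.489]
wrist_force: [-1.2, 0.4, -2.1]
opening: 0.0473
```

Call:
servo_tool(
  motion=[
    [[0.2,0,0],0],
    [[0,0,0],0],
    [[0,0,0],0],
  ],
)

```text
time: 34.9
position: [0.5161, -0.2537, 0.0147]
tool_rot: [-0.511, 0.489, 0.511, 0.489]
wrist_force: [-0.3, -0.2, -1.8]
opening: 0.0477
```

Call:
servo_tool(
  motion=[
    [[0.2,0,0],0],
    [[0,0,0],0],
    [[0,0,0],0],
  ],
)

```text
time: 35.2
position: [0.5161, -0.2537, 0.0128]
tool_rot: [-0.511, 0.489, 0.511, 0.489]
wrist_force: [0.2, 0.3, -2.0]
opening: 0.0474
```

Call:
servo_tool(
  motion=[
    [[0,0,0],0],
    [[0,0,0],0],
    [[0,0,0],0],
    [[0,0,0],0],
    [[0,0,0],0],
  ],
  claw=-0.5,
)

```text
time: 35.7
position: [0.5162, -0.2537, 0.013]
tool_rot: [0.511, -0.489, -0.511, -0.489]
wrist_force: [-0.6, 0.3, 0.1]
opening: 0.0641
```

Call:
servo_tool(
  motion=[
    [[-1,0,0],0],
    [[-3,0,0],0],
    [[-4,0,0],0],
    [[-4,0,0],0],
    [[-4,0,0],0],
  ],
  claw=-1,
)

```text
time: 36.2
position: [0.5159, -0.2538, 0.1755]
tool_rot: [0.511, -0.489, -0.51, -0.489]
wrist_force: [1.4, -0.2, 0.0]
opening: 0.0856
```

Call:
servo_tool(
  motion=[
    [[-3,2,0],0],
    [[0,4,0],0],
    [[0,4,0],0],
    [[0,0,0],0],
    [[0,0,0],0],
  ],
)

```text
time: 36.7
position: [0.416, -0.2582, 0.2043]
tool_rot: [0.512, -0.489, -0.51, -0.49]
wrist_force: [-0.1, 0.1, -0.9]
opening: 0.0857
```

```bash
python3 -c "
from h import *
a=slids()
cv2.imwrite('pics/c10.png',cv2.resize(a[290:420,300:480],(720,520),interpolation=cv2.INTER_CUBIC))
st()"
```

```text
t 36.75 p [ 0.4164 -0.2581  0.2037] f [-0.3 -0.1 -1.3] op 0.0855
[[ 0.001 -0.999 -0.044]
 [-0.    -0.044  0.999]
 [-1.    -0.001 -0.   ]]
```

```bash
python3 -c "
from h import *
im,K,E=grab('side'); g=cv2.cvtColor(im,cv2.COLOR_BGR2GRAY)
print(proj(K,E,[.516,-.254,.062]),proj(K,E,[.516,-.254,0]))
b,_=blobs(g<85,100,3000)
for c,s in b:
  if 300<c[0]<500 and 290<c[1]<450: print(c.round(1),s.tolist())
for v in range(334,396,2): print(v,' '.join('%3d'%x for x in g[v,352:412:2]))
"
```

```text
[384.38920592 365.63613226] [382.67538099 385.14315226]
[474.2 342.7] [464, 331, 20, 22, 256]
[447.9 363.9] [440, 341, 20, 45, 491]
[383.3 364.8] [372, 354, 24, 23, 443]
334 187 188 184 184 185 187 188 187 184 187 187 186 188 187 186 189 189 189 187 187 188 188 189 188 189 189 188 189 188 187
336 187 186 186 188 186 187 186 187 186 187 188 187 188 188 187 188 186 187 188 188 188 186 188 189 189 189 189 189 189 188
338 188 188 185 188 188 187 187 186 188 185 186 189 184 186 187 184 186 187 188 189 189 189 189 188 188 188 189 189 189 189
340 189 188 188 188 188 184 183 189 188 186 187 189 185 185 186 185 187 186 189 188 189 190 189 187 188 188 189 186 188 188
342 187 188 188 187 185 187 185 185 189 189 186 185 185 184 186 186 188 188 187 188 189 189 190 189 189 189 189 189 188 188
344 187 188 188 186 188 189 186 188 185 186 187 186 187 189 188 190 188 188 188 188 188 189 188 190 189 186 188 190 189 188
346 187 188 187 188 189 187 185 186 187 186 188 187 183 187 189 188 189 188 188 188 189 189 189 189 190 185 186 189 188 187
348 189 188 189 189 187 187 188 187 188 187 188 188 186 188 18
[... 2213 characters left out ...]
  95  97 103 105 110 108 112 111 110 109 103 154 189 189 189 190 190 187 190 188
386 127 132 130 128 141 190 189 189 188 179 114  97 101 104 109 111 113 113 111 106 118 187 189 189 190 189 189 188 190 189
388 129 129 128 127 124 187 189 190 188 191 181 119 103 105 108 108 110 111 110 121 186 191 189 189 190 190 189 189 189 188
390 126 127 131 138 143 187 189 189 189 188 190 188 180 137 124 124 120 132 163 189 190 190 190 188 189 189 189 190 190 189
392 143 142 185 190 190 189 189 188 190 190 188 190 189 190 188 190 189 190 189 189 190 189 189 189 189 190 189 189 189 189
394 191 189 189 187 189 189 189 188 189 188 189 190 189 189 190 189 188 188 190 188 190 190 190 189 189 190 188 187 188 189
```

The released tin stands upright at side pixels (383,362)–(383,390). I'll measure it and the bay contents numerically.

```bash
cat >> h.py <<'E'
def bay():
    im,K,E=grab('top'); g=cv2.cvtColor(im,cv2.COLOR_BGR2GRAY)[140:215,300:425]
    G=cv2.resize(g,None,fx=6,fy=6,interpolation=cv2.INTER_CUBIC); G=cv2.convertScaleAbs(G,alpha=2.5)
    c=cv2.HoughCircles(G,cv2.HOUGH_GRADIENT,1,60,param1=80,param2=16,minRadius=45,maxRadius=60)
    for x,y,r in ([] if c is None else c[0]):
        p=ray(K,E,300+(x+.5)/6-.5,140+(y+.5)/6-.5,.072)[:2]; q=p-C
        print('bay tin chest',(q@[np.cos(A),np.sin(A)]).round(4),(q@[-np.sin(A),np.cos(A)]).round(4),'r',r)
E
python3 -c "
from h import *
bay()
im,K,E=grab('side'); p=ray(K,E,383.6,361.1,.062); print(p)
go(p[0],p[1],.039,182.8)"
```

```text
bay tin chest 0.0765 -0.0302 r 48.9
bay tin chest 0.112 0.0599 r 48.8
bay tin chest 0.0787 -0.0906 r 49.9
[ 0.51873282 -0.24240487  0.062     ]
t 36.9 p [ 0.4167 -0.2579  0.2026] f [ 0.6  0.6 -0.7] op 0.0858
[[-0.001 -0.999 -0.044]
 [ 0.    -0.044  0.999]
 [-1.     0.001  0.   ]]
shift cm [ 16.35 -10.27   1.1 ] angle -177.48
roll -0.27739320567764025
```

Call:
servo_tool(
  motion=[
    [[0,-4,0.5],0],
    [[0,-4,0.6],0],
    [[0,-2.3,0],0],
    [[4,0,0],0],
    [[4,0,0],0],
  ],
)

```text
time: 37.4
position: [0.5203, -0.2422, 0.1215]
tool_rot: [0.511, -0.489, -0.511, -0.489]
wrist_force: [0.5, -0.2, -1.0]
opening: 0.0855
```

Call:
servo_tool(
  motion=[
    [[4,0,0],0],
    [[4,0,0],0],
    [[0.3,0,0],0],
    [[0,0,0],0],
    [[0,0,0],0],
  ],
)

```text
time: 37.9
position: [0.5203, -0.2431, 0.0426]
tool_rot: [0.512, -0.488, -0.51, -0.489]
wrist_force: [0.3, -0.4, 0.7]
opening: 0.0854
```

Call:
servo_tool(
  motion=[
    [[0,0,0],0],
    [[0,0,0],0],
    [[0,0,0],0],
    [[0,0,0],0],
    [[0,0,0],0],
  ],
  claw=1,
)

```text
time: 38.4
position: [0.5192, -0.243, 0.0419]
tool_rot: [0.512, -0.489, -0.51, -0.489]
wrist_force: [-1.9, 0.3, 6.0]
opening: 0.0499
```

Call:
servo_tool(
  motion=[
    [[-3,0,0],0],
    [[-4,0,0],0],
    [[-4,0,0],0],
    [[-4,0,0],0],
    [[0,0,0],0],
  ],
)

```text
time: 38.9
position: [0.5208, -0.2437, 0.1973]
tool_rot: [0.514, -0.487, -0.507, -0.491]
wrist_force: [-0.5, 0.4, -1.9]
opening: 0.0493
```

```bash
python3 -c "
from h import *
p=chest(.070,.101);print(p)
go(p[0],p[1],.051,182.8)"
```

```text
[0.63097939 0.1651009 ]
t 38.9 p [ 0.5208 -0.2437  0.1973] f [-0.5  0.4 -1.9] op 0.0493
[[ 0.011 -0.999 -0.044]
 [-0.004 -0.044  0.999]
 [-1.    -0.01  -0.004]]
shift cm [ 14.6  -12.64  40.42] angle -177.49
roll -0.29441301904626016
```

Call:
servo_tool(
  motion=[
    [[0,-1.3,4],0],
    [[0,-1.3,4],0],
    [[0,-1.3,4],0],
    [[0,-1.3,4],0],
    [[0,-1.3,4],0],
  ],
)

```text
time: 39.4
position: [0.5747, -0.0381, 0.1893]
tool_rot: [-0.511, 0.489, 0.511, 0.489]
wrist_force: [0.6, -0.5, -2.2]
opening: 0.0497
```

Call:
servo_tool(
  motion=[
    [[0,-1.3,4],0],
    [[0,-1.3,4],0],
    [[0,-1.3,4],0],
    [[0,-1.3,4],0],
    [[0,-1,4.3],0],
  ],
)

```text
time: 39.9
position: [0.6279, 0.1672, 0.189]
tool_rot: [-0.511, 0.489, 0.511, 0.489]
wrist_force: [1.6, -0.3, -1.4]
opening: 0.0498
```

Call:
servo_tool(
  motion=[
    [[0,0,0],0],
    [[0,0,0],0],
    [[0,0,0],0],
  ],
)

```text
time: 40.2
position: [0.6277, 0.1651, 0.1895]
tool_rot: [-0.511, 0.489, 0.511, 0.489]
wrist_force: [-0.9, -0.6, -1.7]
opening: 0.0498
```

```bash
python3 -c "
from h import *
p=chest(.070,.101)
go(p[0],p[1],.084,182.8)"
```

```text
t 40.2 p [0.6277 0.1651 0.1895] f [-0.9 -0.6 -1.7] op 0.0498
[[-0.    -0.999 -0.043]
 [-0.    -0.043  0.999]
 [-1.     0.    -0.   ]]
shift cm [ 1.055e+01 -3.300e-01 -1.000e-02] angle -177.52
roll -0.3155902941825275
```

Now I'll descend in stages, checking the force.

Call:
servo_tool(
  motion=[
    [[3,-0.3,0],0],
    [[3,0,0],0],
    [[0,0,0],0],
  ],
)

```text
time: 40.5
position: [0.6284, 0.1639, 0.1245]
tool_rot: [-0.509, 0.492, 0.512, 0.487]
wrist_force: [-0.8, 0.1, -4.1]
opening: 0.0498
```

Call:
servo_tool(
  motion=[
    [[2,0,0],0],
    [[0,0,0],0],
    [[1,0,0],0],
    [[0,0,0],0],
  ],
)

```text
time: 40.9
position: [0.6307, 0.1655, 0.0997]
tool_rot: [-0.511, 0.489, 0.511, 0.489]
wrist_force: [0.8, -0.0, -2.9]
opening: 0.0492
```

Call:
servo_tool(
  motion=[
    [[1,0,0],0],
    [[0,0,0],0],
    [[0,0,0],0],
  ],
)

```text
time: 41.2
position: [0.6308, 0.1657, 0.0897]
tool_rot: [0.511, -0.489, -0.511, -0.489]
wrist_force: [0.2, -0.4, -1.8]
opening: 0.0499
```

Call:
servo_tool(
  motion=[
    [[1,0,0],0],
    [[0.5,0,0],0],
    [[0,0,0],0],
    [[0,0,0],0],
  ],
)

```text
time: 41.6
position: [0.6308, 0.1657, 0.0746]
tool_rot: [0.511, -0.489, -0.511, -0.489]
wrist_force: [0.1, -0.6, -2.0]
opening: 0.0493
```

Call:
servo_tool(
  motion=[
    [[0.6,0,0],0],
    [[0,0,0],0],
    [[0,0,0],0],
  ],
)

```text
time: 41.9
position: [0.6308, 0.1656, 0.0686]
tool_rot: [-0.511, 0.489, 0.511, 0.489]
wrist_force: [-0.2, -0.6, -1.6]
opening: 0.0494
```

Call:
servo_tool(
  motion=[
    [[0.6,0,0],0],
    [[0,0,0],0],
    [[0,0,0],0],
  ],
)

```text
time: 42.2
position: [0.6307, 0.1657, 0.0625]
tool_rot: [-0.511, 0.489, 0.511, 0.489]
wrist_force: [0.8, 0.4, -2.3]
opening: 0.0494
```

Call:
servo_tool(
  motion=[
    [[0.6,0,0],0],
    [[0,0,0],0],
    [[0,0,0],0],
  ],
)

```text
time: 42.5
position: [0.6307, 0.1656, 0.0565]
tool_rot: [-0.511, 0.489, 0.511, 0.489]
wrist_force: [0.0, 0.1, -2.2]
opening: 0.0497
```

Call:
servo_tool(
  motion=[
    [[0.4,0,0],0],
    [[0,0,0],0],
    [[0,0,0],0],
  ],
)

```text
time: 42.8
position: [0.6308, 0.1657, 0.0527]
tool_rot: [-0.511, 0.489, 0.511, 0.489]
wrist_force: [-0.4, 0.4, -1.7]
opening: 0.0495
```

Call:
servo_tool(
  motion=[
    [[0.2,0,0],0],
    [[0,0,0],0],
    [[0,0,0],0],
  ],
)

```text
time: 43.1
position: [0.6311, 0.1658, 0.052]
tool_rot: [0.511, -0.489, -0.511, -0.489]
wrist_force: [-2.7, 0.4, 5.1]
opening: 0.0497
```

Call:
servo_tool(
  motion=[
    [[0,0,0],0],
    [[0,0,0],0],
    [[0,0,0],0],
    [[-1,0,0],0],
    [[-3,0,0],0],
  ],
  claw=-0.42,
)

```text
time: 43.6
position: [0.6291, 0.1651, 0.0879]
tool_rot: [-0.51, 0.491, 0.512, 0.487]
wrist_force: [0.6, 0.3, 0.1]
opening: 0.0602
```

Call:
servo_tool(
  motion=[
    [[-4,0,0],0],
    [[-4,0,0],0],
    [[-4,0,0],0],
    [[0,3,-2],0],
    [[0,4,-3],0],
  ],
)

```text
time: 44.1
position: [0.5636, 0.1133, 0.2119]
tool_rot: [0.511, -0.488, -0.511, -0.489]
wrist_force: [-0.8, -1.3, -0.4]
opening: 0.0605
```

Call:
servo_tool(
  motion=[
    [[0,4,-3],0],
    [[0,2.9,-2.1],0],
    [[0,0,0],0],
    [[0,0,0],0],
  ],
  claw=-1,
)

```text
time: 44.5
position: [0.4964, 0.0585, 0.2124]
tool_rot: [0.511, -0.488, -0.51, -0.49]
wrist_force: [0.3, 0.2, 0.7]
opening: 0.0857
```

```bash
python3 -c "
from h import *
bay()
im,K,E=grab('top'); a,_,_=grab('side')
cv2.imwrite('pics/c11.png',np.hstack([cv2.resize(im[145:215,305:415],(480,305)),cv2.resize(a[180:300,330:440],(300,305))]))
go(.4955,.0605,.130,182.8)"
```

```text
bay tin chest 0.069 0.1009 r 49.4
bay tin chest 0.113 0.0594 r 48.4
bay tin chest 0.0766 -0.0292 r 47.9
bay tin chest 0.0747 -0.0885 r 56.1
t 44.65 p [0.4969 0.0592 0.2107] f [0.8 0.2 0.2] op 0.0856
[[-0.    -0.999 -0.044]
 [-0.    -0.044  0.999]
 [-1.     0.    -0.   ]]
shift cm [8.07 0.13 0.14] angle -177.48
roll -0.27946061490467855
```

All four lids are found in the bay as expected. Next I'll push the gate shut.

Call:
servo_tool(
  motion=[
    [[3,0.1,0.1],0],
    [[3,0,0],0],
    [[2,0,0],0],
    [[0,0,0],0],
    [[0,0,0],0],
  ],
)

```text
time: 45.15
position: [0.4959, 0.0598, 0.1312]
tool_rot: [0.511, -0.489, -0.511, -0.488]
wrist_force: [0.1, -0.2, 1.0]
opening: 0.0854
```

Call:
servo_tool(
  motion=[
    [[0,0,0],0],
    [[0,0,0],0],
    [[0,0,0],0],
    [[0,0,0],0],
    [[0,0,0],0],
  ],
  claw=1,
  grip_force=60,
)

```text
time: 45.65
position: [0.4958, 0.0598, 0.1315]
tool_rot: [0.511, -0.489, -0.51, -0.489]
wrist_force: [-4.9, 0.5, -1.0]
opening: 0.0141
```

Call:
servo_tool(
  motion=[
    [[0,-1,0],0],
    [[0,-1.5,0],0],
    [[0,-1.5,0],0],
    [[0,-1.5,0],0],
    [[0,-1.5,0],0],
  ],
)

```text
time: 46.15
position: [0.5641, 0.063, 0.1314]
tool_rot: [-0.51, 0.49, 0.512, 0.488]
wrist_force: [-11.2, 3.9, 8.1]
opening: 0.0136
```

Call:
servo_tool(
  motion=[
    [[0,-1.5,0],0],
    [[0,-1.5,0],0],
    [[0,-1.5,0],0],
    [[0,-1.5,0],0],
    [[0,-1.5,0],0],
  ],
)

```text
time: 46.65
position: [0.6389, 0.0665, 0.1314]
tool_rot: [-0.51, 0.49, 0.512, 0.488]
wrist_force: [-11.5, 3.1, 7.5]
opening: 0.014
```

Call:
servo_tool(
  motion=[
    [[0,-0.5,0],0],
    [[0,0,0],0],
    [[0,0,0],0],
    [[0,0,0],0],
  ],
)

```text
time: 47.05
position: [0.6452, 0.0668, 0.1315]
tool_rot: [-0.511, 0.489, 0.511, 0.489]
wrist_force: [-3.4, 3.2, 5.8]
opening: 0.0139
```

Call:
servo_tool(
  motion=[
    [[0,-0.3,0],0],
    [[0,0,0],0],
    [[0,0,0],0],
  ],
)

```text
time: 47.35
position: [0.6475, 0.067, 0.1315]
tool_rot: [-0.511, 0.489, 0.511, 0.489]
wrist_force: [-6.8, 4.0, 7.1]
opening: 0.0141
```

Call:
servo_tool(
  motion=[
    [[0,-0.3,0],0],
    [[0,0,0],0],
    [[0,0,0],0],
  ],
)

```text
time: 47.65
position: [0.6504, 0.067, 0.1315]
tool_rot: [-0.511, 0.489, 0.511, 0.489]
wrist_force: [-7.3, 3.5, 7.2]
opening: 0.0137
```

Call:
servo_tool(
  motion=[
    [[0,-0.3,0],0],
    [[0,0,0],0],
    [[0,0,0],0],
  ],
)

```text
time: 47.95
position: [0.6522, 0.0671, 0.1314]
tool_rot: [-0.51, 0.49, 0.512, 0.488]
wrist_force: [-13.4, 4.4, 9.8]
opening: 0.0141
```

Call:
servo_tool(
  motion=[
    [[0,-0.3,0],0],
    [[0,0,0],0],
    [[0,0,0],0],
  ],
)

```text
time: 48.25
position: [0.6523, 0.0671, 0.1315]
tool_rot: [-0.509, 0.491, 0.514, 0.486]
wrist_force: [-26.7, 5.6, 14.4]
opening: 0.0142
```

The gate has hit its end stop, shut at handle x=0.652. I'll release, lift and measure the scanner.

Call:
servo_tool(
  motion=[
    [[0,0.4,0],0],
    [[0,0,0],0],
    [[0,0,0],0],
    [[0,0,0],0],
    [[0,0,0],0],
  ],
  claw=-1,
)

```text
time: 48.75
position: [0.6534, 0.0664, 0.1305]
tool_rot: [0.511, -0.489, -0.511, -0.489]
wrist_force: [1.1, -0.3, 0.4]
opening: 0.0842
```

Call:
servo_tool(
  motion=[
    [[-3,0,0],0],
    [[-4,0,0],0],
    [[-4,0,0],0],
    [[0,0,0],0],
    [[0,0,0],0],
  ],
)

```text
time: 49.25
position: [0.6538, 0.0668, 0.242]
tool_rot: [0.511, -0.488, -0.51, -0.49]
wrist_force: [0.7, 0.1, -0.9]
opening: 0.0857
```

```bash
python3 - <<'E'
from h import *
st()
im,K,E=grab('top','top12.png'); g=cv2.cvtColor(im,cv2.COLOR_BGR2GRAY)
x0,y0=215,185; g=g[y0:y0+95,x0:x0+80]; G=cv2.resize(g,None,fx=8,fy=8,interpolation=cv2.INTER_CUBIC)
print(np.percentile(g,[1,5,10,20,30,50]))
cv2.imwrite('pics/g.png',G)
# mat = filled dark region
m=(G<75).astype(np.uint8); m=cv2.morphologyEx(m,cv2.MORPH_CLOSE,np.ones((45,45)))
c=max(cv2.findContours(m,0,2)[0],key=cv2.contourArea); r=cv2.minAreaRect(c)
P=np.array([ray(K,E,x0+(a+.5)/8-.5,y0+(b+.5)/8-.5,.004)[:2] for a,b in cv2.boxPoints(r)])
print('mat',P.mean(0).round(4),P.round(4).tolist())
inside=np.zeros_like(G); cv2.drawContours(inside,[cv2.boxPoints((r[0],(r[1][0]-24,r[1][1]-24),r[2])).astype(int)],0,255,-1)
for t in(55,62,68):
    b=((G>t)&(inside>0)).astype(np.uint8); b=cv2.morphologyEx(b,cv2.MORPH_OPEN,np.ones((15,15)))
    c=max(cv2.findContours(b,0,2)[0],key=cv2.contourArea); r2=cv2.minAreaRect(c)
    P=np.array([ray(K,E,x0+(a+.5)/8-.5,y0+(bb+.5)/8-.5,.063)[:2] for a,bb in cv2.boxPoints(r2)])
    print(t,'body',P.mean(0).round(4),P.round(4).tolist())
E
```

```text
t 49.25 p [0.6538 0.0668 0.242 ] f [ 0.7  0.1 -0.9] op 0.0857
[[ 0.002 -0.999 -0.044]
 [ 0.001 -0.044  0.999]
 [-1.    -0.002  0.001]]
[ 5. 10. 14. 29. 52. 97.]
mat [0.4848 0.3641] [[0.6315, 0.472], [0.6368, 0.2672], [0.3384, 0.2575], [0.3324, 0.4595]]
55 body [0.4613 0.3543] [[0.3405, 0.4421], [0.5768, 0.4519], [0.5818, 0.2655], [0.346, 0.2578]]
62 body [0.4611 0.3543] [[0.3405, 0.4421], [0.5764, 0.4518], [0.5814, 0.2655], [0.346, 0.2578]]
68 body [0.4609 0.3543] [[0.3405, 0.4421], [0.576, 0.4518], [0.581, 0.2655], [0.346, 0.2578]]
```

Call:
servo_tool(
  motion=[
    [[0,2,-4.5],0],
    [[0,2,-4.5],0],
    [[0,2,-4.5],0],
    [[0,2,-4.5],0],
    [[0,2,-4.5],0],
  ],
)

```text
time: 49.8
position: [0.5617, -0.164, 0.239]
tool_rot: [-0.51, 0.489, 0.512, 0.488]
wrist_force: [-0.2, -0.8, -0.1]
opening: 0.0856
```

```bash
cat > sc.py <<'E'
from h import *
im,K,E=grab('top'); g=cv2.cvtColor(im,cv2.COLOR_BGR2GRAY)
x0,y0=215,185; G=cv2.resize(g[y0:y0+95,x0:x0+80],None,fx=8,fy=8,interpolation=cv2.INTER_CUBIC)
cv2.imwrite('pics/g.png',G)
W=lambda pts,z: np.array([ray(K,E,x0+(a+.5)/8-.5,y0+(b+.5)/8-.5,z)[:2] for a,b in pts])
m=cv2.morphologyEx((G<60).astype(np.uint8),cv2.MORPH_CLOSE,np.ones((25,25)))
c=max(cv2.findContours(m,0,2)[0],key=cv2.contourArea); r=cv2.minAreaRect(c); P=W(cv2.boxPoints(r),.004)
print('mat',P.mean(0).round(4),P.round(4).tolist())
ins=np.zeros_like(G); cv2.drawContours(ins,[cv2.boxPoints((r[0],(r[1][0]-20,r[1][1]-20),r[2])).astype(int)],0,255,-1)
for t in(65,75,85):
    b=cv2.morphologyEx(((G>t)&(ins>0)).astype(np.uint8),cv2.MORPH_OPEN,np.ones((21,21)))
    cs=cv2.findContours(b,0,2)[0]
    if not cs: continue
    c=max(cs,key=cv2.contourArea); P=W(cv2.boxPoints(cv2.minAreaRect(c)),.063)
    print(t,'body',P.mean(0).round(4),P.round(4).tolist())
E
python3 sc.py
```

```text
mat [0.4817 0.3945] [[0.5806, 0.4714], [0.6045, 0.3747], [0.3826, 0.318], [0.3589, 0.4137]]
65 body [0.4544 0.3901] [[0.5099, 0.4241], [0.5191, 0.3931], [0.3989, 0.3562], [0.3897, 0.387]]
75 body [0.4541 0.39  ] [[0.509, 0.4228], [0.5176, 0.3935], [0.3992, 0.3573], [0.3906, 0.3864]]
85 body [0.454 0.39 ] [[0.5082, 0.4217], [0.5164, 0.3941], [0.3997, 0.3584], [0.3915, 0.3858]]
```

Call:
servo_tool(
  motion=[
    [[0,0.6,4.6],0],
    [[0,0.6,4.6],0],
    [[0,0.6,4.6],0],
    [[0,0.6,4.6],0],
    [[0,0.6,4.6],0],
  ],
)

```text
time: 50.35
position: [0.522, 0.0674, 0.2392]
tool_rot: [-0.51, 0.49, 0.511, 0.488]
wrist_force: [1.2, 0.4, 0.6]
opening: 0.0853
```

Call:
servo_tool(
  motion=[
    [[0,0.6,4.6],0],
    [[0,0.6,4.6],0],
    [[0,0.6,4.6],0],
    [[0,0.6,4.6],0],
    [[0,0.6,4.6],0],
  ],
)

```text
time: 50.85
position: [0.482, 0.296, 0.2392]
tool_rot: [-0.511, 0.49, 0.511, 0.488]
wrist_force: [0.2, 0.4, -0.3]
opening: 0.0854
```

Call:
servo_tool(
  motion=[
    [[0,0.6,4.6],0],
    [[0,0,4.6],0],
    [[0,0,0],-8],
    [[0,0,0],-8],
    [[0,0,0],-8],
  ],
)

```text
time: 51.35
position: [0.4726, 0.3863, 0.2384]
tool_rot: [-0.602, 0.371, 0.603, 0.369]
wrist_force: [0.7, 0.2, 0.3]
opening: 0.0853
```

Call:
servo_tool(
  motion=[
    [[0,0,0],-8],
    [[0,0,0],-8],
    [[0,0,0],-8],
    [[0,0,0],-8],
    [[0,0,0],-8],
  ],
)

```text
time: 51.85
position: [0.4727, 0.3858, 0.2387]
tool_rot: [-0.692, 0.143, 0.693, 0.141]
wrist_force: [0.6, 0.2, 0.3]
opening: 0.0853
```

Call:
servo_tool(
  motion=[
    [[0,0,0],-8],
    [[0,0,0],-8],
    [[0,0,0],-8],
    [[0,0,0],-8],
    [[0,0,0],-8],
  ],
)

```text
time: 52.35
position: [0.4727, 0.3858, 0.2387]
tool_rot: [-0.699, -0.103, 0.7, -0.104]
wrist_force: [0.5, -1.4, -0.1]
opening: 0.0854
```

```bash
python3 -c "
from h import *
go(.4684,.3944,.1,287.1)"
```

```text
t 52.35 p [0.4727 0.3858 0.2387] f [ 0.5 -1.4 -0.1] op 0.0854
[[-0.002  0.29  -0.957]
 [-0.002 -0.957 -0.29 ]
 [-1.     0.002  0.003]]
shift cm [13.87 -0.98  0.13] angle -73.17
roll -0.26801109806638124
```

Call:
servo_tool(
  motion=[
    [[4,-1,0.1],0],
    [[4,0,0],0],
    [[4,0,0],0],
    [[4,0,0],0],
    [[2,0,0],0],
  ],
)

```text
time: 52.85
position: [0.4671, 0.393, 0.0542]
tool_rot: [-0.697, -0.099, 0.702, -0.103]
wrist_force: [0.5, -0.2, -0.5]
opening: 0.0852
```

Call:
servo_tool(
  motion=[
    [[1.5,0,0],0],
    [[0.7,0,0],0],
    [[0,0,0],0],
    [[0,0,0],0],
    [[0,0,0],0],
  ],
)

```text
time: 53.35
position: [0.4699, 0.396, 0.0404]
tool_rot: [0.7, 0.102, -0.699, 0.101]
wrist_force: [0.9, -0.3, 0.3]
opening: 0.0855
```

Call:
servo_tool(
  motion=[
    [[0,0,0],0],
    [[0,0,0],0],
    [[0,0,0],0],
    [[0,0,0],0],
    [[0,0,0],0],
  ],
  claw=1,
  grip_force=60,
)

```text
time: 53.85
position: [0.4695, 0.3957, 0.0394]
tool_rot: [0.7, 0.102, -0.699, 0.101]
wrist_force: [-0.5, 1.2, 2.8]
opening: 0.0342
```

```bash
python3 -c "
from h import *
st()
im,K,E=grab('side','s13.png')
cv2.imwrite('pics/c13.png',cv2.resize(im[150:270,200:400],(800,480),interpolation=cv2.INTER_CUBIC))"
```

```text
t 53.85 p [0.4695 0.3957 0.0394] f [-0.5  1.2  2.8] op 0.0342
[[ 0.001  0.284 -0.959]
 [ 0.001 -0.959 -0.284]
 [-1.    -0.    -0.001]]
```

View pics/c13.png

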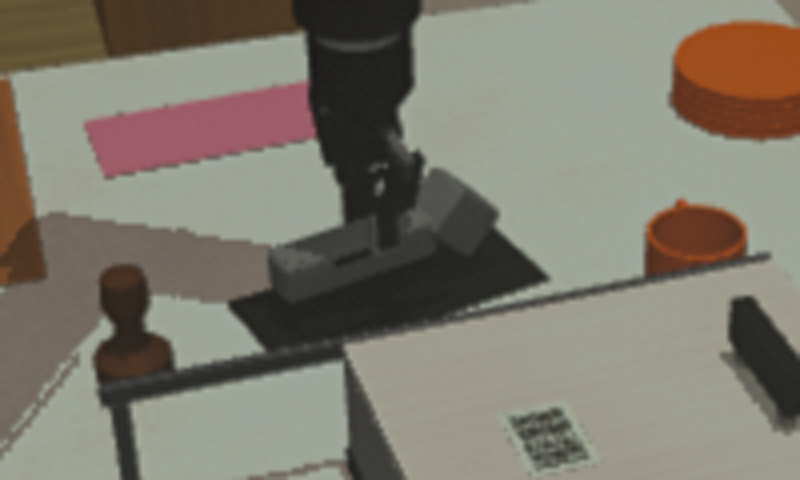

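The scanner is gripped mid-body, ahead of its slot and behind the head. I'll lift it and turn it toward the label.

Call:
servo_tool(
  motion=[
    [[-2,0,0],0],
    [[-3,0,0],0],
    [[-4,0,0],0],
    [[-4,0,0],0],
    [[-2,0,0],0],
  ],
)

```text
time: 54.4
position: [0.47, 0.3957, 0.1925]
tool_rot: [0.701, 0.102, -0.699, 0.101]
wrist_force: [0.8, 1.3, -0.6]
opening: 0.0344
```

Call:
servo_tool(
  motion=[
    [[0,0,0],6.5],
    [[0,0,0],7],
    [[0,0,0],7],
    [[0,0,0],7],
    [[0,0,0],7],
  ],
)

```text
time: 54.9
position: [0.4689, 0.3951, 0.1875]
tool_rot: [-0.698, 0.113, 0.699, 0.112]
wrist_force: [0.1, 0.3, -1.5]
opening: 0.0346
```

Call:
servo_tool(
  motion=[
    [[0,0,0],7],
    [[0,0,0],7],
    [[0,0,0],7],
    [[0,0,0],7],
    [[0,0,0],7],
  ],
)

```text
time: 55.4
position: [0.4689, 0.3951, 0.1875]
tool_rot: [-0.632, 0.318, 0.632, 0.316]
wrist_force: [0.2, 0.1, -2.1]
opening: 0.0343
```

Call:
servo_tool(
  motion=[
    [[0,0,0],7],
    [[0,0,0],0],
    [[0,0,0],0],
  ],
)

```text
time: 55.7
position: [0.4691, 0.3952, 0.188]
tool_rot: [-0.613, 0.353, 0.613, 0.352]
wrist_force: [0.0, 0.7, -2.9]
opening: 0.0344
```

```bash
python3 -c "
from h import *
go(.4342,.1849,.190,210)
im,K,E=grab('top'); g=cv2.cvtColor(im,cv2.COLOR_BGR2GRAY)
w=np.array([.5075,.0579,.1065]);u=proj(K,E,w);print(u)
x,y=u.round().astype(int)
b=(g[y-14:y+15,x-18:x+19]<122).astype(np.uint8); ys,xs=np.where(b); print(xs.min()+x-18,xs.max()+x-18,ys.min()+y-14,ys.max()+y-14, ray(K,E,xs.mean()+x-18,ys.mean()+y-14,.1065))"
```

```text
t 55.7 p [0.4691 0.3952 0.188 ] f [ 0.   0.7 -2.9] op 0.0344
[[-0.001 -0.864 -0.503]
 [-0.001 -0.503  0.864]
 [-1.     0.001 -0.   ]]
shift cm [ -0.17  13.59 -16.42] angle -149.81
roll 0.18747896176057566
[362.34793092 224.82858517]
354 372 219 230 [0.50850199 0.05538447 0.1065    ]
```

Call:
servo_tool(
  motion=[
    [[0,1.5,-2],0],
    [[0,2.5,-3],0],
    [[0,2.5,-3],0],
    [[0,2.5,-3],0],
    [[0,2.5,-3],0],
  ],
)

```text
time: 56.25
position: [0.4392, 0.2151, 0.1887]
tool_rot: [0.613, -0.353, -0.613, -0.353]
wrist_force: [-0.3, -0.5, -1.0]
opening: 0.034
```

Call:
servo_tool(
  motion=[
    [[0,1.5,-1.7],0],
    [[0.6,0.6,-0.7],0],
    [[1,0,0],0],
    [[0.4,0,0],0],
    [[0,0,0],0],
  ],
)

```text
time: 56.75
position: [0.4331, 0.1858, 0.1671]
tool_rot: [-0.612, 0.354, 0.613, 0.352]
wrist_force: [0.5, 0.9, -2.2]
opening: 0.0344
```

Call:
servo_tool(
  motion=[
    [[0,0,0],0],
    [[0,0,0],0],
    [[0,0,0],0],
    [[0,0,0],0],
    [[0,0,0],0],
  ],
)

```text
time: 57.25
position: [0.4336, 0.1854, 0.1689]
tool_rot: [0.612, -0.353, -0.612, -0.354]
wrist_force: [-1.5, -0.6, -1.8]
opening: 0.0347
```

```bash
python3 - <<'E'
from h import *
go(.4346,.1835,.168,210)
s=ctrl.get_state(); r=R.from_quat(s["tool_rot"]).as_matrix(); h=-r[:,2]
p=s["position"]+h*.1466; print('scan xy',p[:2],'z',s["position"][2]+.007-.0686)
a,_,_=grab('side'); b,_,_=grab('top')
cv2.imwrite('pics/c14.png',np.hstack([cv2.resize(a[170:310,200:400],(440,308)),cv2.resize(b[170:280,250:390],(360,308))]))
E
```

```text
t 57.25 p [0.4336 0.1854 0.1689] f [-1.5 -0.6 -1.8] op 0.0347
[[ 0.    -0.866 -0.5  ]
 [-0.    -0.5    0.866]
 [-1.    -0.    -0.   ]]
shift cm [ 0.09  0.01 -0.22] angle -149.99
roll 0.009553400460617922
scan xy [0.50690246 0.05846844] z 0.10730689864168344
```

View pics/c14.png

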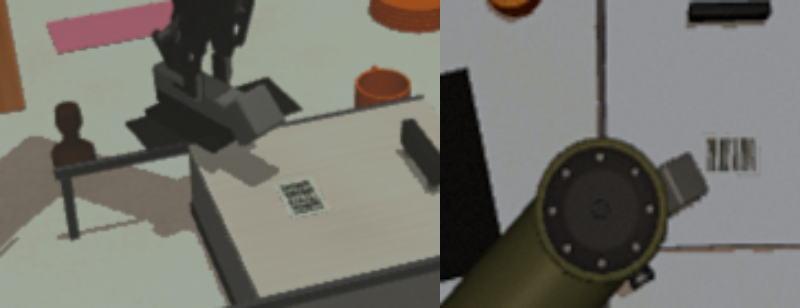

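The scanner is level with its head aimed at the label. The computed reading point is (0.507, 0.058, 0.107), so I'll hold still.

Call:
servo_tool(
  motion=[
    [[0,0,0],0],
    [[0,0,0],0],
    [[0,0,0],0],
    [[0,0,0],0],
    [[0,0,0],0],
  ],
)

```text
time: 57.85
position: [0.4335, 0.1853, 0.1688]
tool_rot: [0.612, -0.354, -0.612, -0.354]
wrist_force: [1.2, 0.3, -2.1]
opening: 0.0344
```

Call:
servo_tool(
  motion=[
    [[0,0,0],0],
    [[0,0,0],0],
    [[0,0,0],0],
    [[0,0,0],0],
    [[0,0,0],0],
  ],
)

```text
time: 58.35
position: [0.4335, 0.1853, 0.1688]
tool_rot: [0.612, -0.354, -0.612, -0.354]
wrist_force: [1.4, -0.0, -1.8]
opening: 0.0344
```

Call:
servo_tool(
  motion=[
    [[0,0,0],0],
    [[0,0,0],0],
    [[0,0,0],0],
    [[0,0,0],0],
    [[0,0,0],0],
  ],
)

```text
time: 58.85
position: [0.4335, 0.1853, 0.1688]
tool_rot: [0.612, -0.354, -0.612, -0.353]
wrist_force: [-0.5, 0.2, -2.6]
opening: 0.0344
```

Call:
servo_tool(
  motion=[
    [[0,0,0],0],
    [[0,0,0],0],
    [[0,0,0],0],
    [[0,0,0],0],
    [[0,0,0],0],
  ],
)

```text
time: 59.35
position: [0.4335, 0.1853, 0.1688]
tool_rot: [0.612, -0.354, -0.612, -0.353]
wrist_force: [0.4, 1.0, -2.0]
opening: 0.034
```

Call:
servo_tool(
  motion=[
    [[0,0,0],0],
    [[0,0,0],0],
    [[0,0,0],0],
    [[0,0,0],0],
    [[0,0,0],0],
  ],
)

```text
time: 59.85
position: [0.4335, 0.1853, 0.1688]
tool_rot: [0.612, -0.354, -0.612, -0.353]
wrist_force: [0.5, -0.5, -1.9]
opening: 0.0337
```

Call:
servo_tool(
  motion=[
    [[0,0,0],0],
    [[0,0,0],0],
    [[0,0,0],0],
    [[0,0,0],0],
    [[0,0,0],0],
  ],
)

```text
time: 60.35
position: [0.4336, 0.1853, 0.1688]
tool_rot: [0.612, -0.354, -0.612, -0.354]
wrist_force: [0.2, -0.1, -2.1]
opening: 0.0344
```

Call:
servo_tool(
  motion=[
    [[0,0,0],0],
    [[0,0,0],0],
    [[0,0,0],0],
    [[0,0,0],0],
    [[0,0,0],0],
  ],
)

```text
time: 60.85
position: [0.4336, 0.1853, 0.1688]
tool_rot: [0.612, -0.354, -0.612, -0.354]
wrist_force: [-0.5, -0.7, -2.4]
opening: 0.034
```

Call:
servo_tool(
  motion=[
    [[-1,0,0],0],
    [[-1.2,-2,2],0],
    [[0,-2.5,3],0],
    [[0,-2.5,3],0],
    [[0,-2.5,3],0],
  ],
)

```text
time: 61.35
position: [0.4612, 0.3297, 0.1919]
tool_rot: [0.613, -0.353, -0.612, -0.354]
wrist_force: [0.3, -0.6, -1.6]
opening: 0.034
```

Call:
servo_tool(
  motion=[
    [[0,-2.5,3],0],
    [[0,-1.6,2.4],0],
    [[0,0,0],0],
    [[0,0,0],-6],
    [[0,0,0],-7],
  ],
)

```text
time: 61.85
position: [0.4695, 0.3954, 0.1912]
tool_rot: [0.649, -0.281, -0.649, -0.28]
wrist_force: [0.6, -0.6, -1.9]
opening: 0.0344
```

Call:
servo_tool(
  motion=[
    [[0,0,0],-7],
    [[0,0,0],-7],
    [[0,0,0],-7],
    [[0,0,0],-7],
    [[0,0,0],-7],
  ],
)

```text
time: 62.35
position: [0.4695, 0.395, 0.1915]
tool_rot: [0.704, -0.072, -0.703, -0.072]
wrist_force: [-0.4, -0.7, -2.0]
opening: 0.0346
```

Call:
servo_tool(
  motion=[
    [[0,0,0],-7],
    [[0,0,0],-7],
    [[0,0,0],-7],
    [[0,0,0],-6],
    [[0,0,0],0],
  ],
)

```text
time: 62.85
position: [0.4695, 0.3951, 0.1915]
tool_rot: [0.701, 0.093, -0.701, 0.093]
wrist_force: [-0.4, 0.6, -2.4]
opening: 0.0343
```

```bash
python3 -c "
from h import *
go(.474,.3925,.042,285)"
```

```text
t 62.85 p [0.4695 0.3951 0.1915] f [-0.4  0.6 -2.4] op 0.0343
[[ 0.     0.26  -0.966]
 [ 0.    -0.966 -0.26 ]
 [-1.    -0.    -0.001]]
shift cm [14.95  0.37 -0.36] angle -74.96
roll 0.04324947437777382
```

Call:
servo_tool(
  motion=[
    [[3,0.3,0],0],
    [[4,0,0],0],
    [[4,0,0],0],
    [[3,0,0],0],
    [[0,0,0],0],
  ],
)

```text
time: 63.35
position: [0.4679, 0.3899, 0.0455]
tool_rot: [-0.699, -0.089, 0.704, -0.093]
wrist_force: [0.7, 0.4, -2.5]
opening: 0.0342
```

Call:
servo_tool(
  motion=[
    [[0,0,0],0],
    [[0.7,0,0],0],
    [[0,0,0],0],
    [[0,0,0],0],
  ],
)

```text
time: 63.75
position: [0.4704, 0.3929, 0.045]
tool_rot: [0.701, 0.093, -0.701, 0.092]
wrist_force: [-0.3, 0.8, -2.7]
opening: 0.0341
```

Call:
servo_tool(
  motion=[
    [[0.3,0,0],0],
    [[0,0,0],0],
    [[0,0,0],0],
  ],
)

```text
time: 64.05
position: [0.4701, 0.3924, 0.0408]
tool_rot: [-0.701, -0.092, 0.701, -0.092]
wrist_force: [1.0, -0.0, -2.0]
opening: 0.0343
```

Call:
servo_tool(
  motion=[
    [[0.3,0,0],0],
    [[0,0,0],0],
    [[0,0,0],0],
  ],
)

```text
time: 64.35
position: [0.4704, 0.3928, 0.0394]
tool_rot: [0.702, 0.093, -0.701, 0.092]
wrist_force: [-3.4, -1.2, 6.2]
opening: 0.0347
```

Contact came at the original height, so I'll release, lift and move clear for the final checks.

Call:
servo_tool(
  motion=[
    [[0,0,0],0],
    [[0,0,0],0],
    [[0,0,0],0],
    [[0,0,0],0],
    [[0,0,0],0],
  ],
  claw=-1,
)

```text
time: 64.85
position: [0.4701, 0.3924, 0.0376]
tool_rot: [-0.701, -0.092, 0.701, -0.092]
wrist_force: [1.0, -0.4, -0.8]
opening: 0.0851
```

Call:
servo_tool(
  motion=[
    [[-2,0,0],0],
    [[-4,0,0],0],
    [[-4,0,0],0],
    [[-4,0,0],0],
    [[-4,0,0],0],
  ],
)

```text
time: 65.35
position: [0.47, 0.3923, 0.2195]
tool_rot: [0.701, 0.092, -0.701, 0.092]
wrist_force: [1.2, 1.8, -0.5]
opening: 0.0854
```

Call:
servo_tool(
  motion=[
    [[-2,4.4,0],0],
    [[0,4.4,0],0],
    [[0,4.4,0],0],
    [[0,4.4,0],0],
    [[0,4.4,0],0],
  ],
)

```text
time: 65.85
position: [0.5272, 0.1783, 0.238]
tool_rot: [0.701, 0.093, -0.701, 0.092]
wrist_force: [0.9, -0.1, -0.2]
opening: 0.0853
```

Call:
servo_tool(
  motion=[
    [[0,4.4,0],0],
    [[0,4.4,0],0],
    [[0,4.4,0],0],
    [[0,4.4,0],0],
    [[0,4.4,0],0],
  ],
)

```text
time: 66.35
position: [0.5842, -0.0343, 0.238]
tool_rot: [0.701, 0.092, -0.701, 0.092]
wrist_force: [0.4, 1.5, 0.6]
opening: 0.0853
```

Call:
servo_tool(
  motion=[
    [[0,4.4,0],0],
    [[0,4.4,0],0],
    [[0,4.4,0],0],
    [[0,0,0],0],
    [[0,0,0],0],
  ],
)

```text
time: 66.85
position: [0.6181, -0.1611, 0.2371]
tool_rot: [-0.701, -0.092, 0.702, -0.092]
wrist_force: [0.1, 0.6, 0.5]
opening: 0.0853
```

```bash
python3 sc.py; python3 - <<'E'
from h import *
st()
im,K,E=grab('top','final.png'); g=cv2.cvtColor(im,cv2.COLOR_BGR2GRAY)
for u in(335,345): print(g[148:168,u].tolist())
b,_=blobs(g[170:200,340:385]<60,50,500); print([(c.round(1)+[340,170]).tolist() for c,s in b], proj(K,E,[.6523,.0648,.151]))
b,_=blobs(g<60,100,500)
for c,s in b:
    if 250<c[0]<300 and 140<c[1]<320 or 440<c[0]<500: print(c.round(1),s.tolist())
E
```

```text
mat [0.4817 0.3942] [[0.5809, 0.4709], [0.6045, 0.3742], [0.3824, 0.3181], [0.3589, 0.4137]]
65 body [0.4559 0.3871] [[0.5126, 0.4195], [0.5209, 0.3879], [0.3992, 0.3549], [0.391, 0.3863]]
75 body [0.4556 0.3871] [[0.5117, 0.4183], [0.5195, 0.3885], [0.3996, 0.3559], [0.3918, 0.3856]]
85 body [0.4555 0.3871] [[0.511, 0.4174], [0.5184, 0.3891], [0.3999, 0.3569], [0.3926, 0.3851]]
t 66.9 p [ 0.6181 -0.1601  0.2375] f [-0.1  0.  -0.8] op 0.0856
[[-0.     0.258 -0.966]
 [ 0.    -0.966 -0.258]
 [-1.    -0.     0.   ]]
[158, 157, 158, 159, 157, 158, 157, 159, 157, 158, 157, 157, 158, 159, 157, 158, 157, 158, 158, 157]
[157, 159, 158, 159, 137, 150, 159, 157, 158, 158, 157, 157, 158, 158, 158, 158, 157, 157, 156, 158]
[[370.6, 181.1]] [362.34635172 172.4166087 ]
[274.7 154. ] [266, 149, 22, 17, 122]
[264.7 297.5] [256, 289, 18, 18, 262]
```

```bash
python3 -c "
from station import ctrl
print(ctrl.close_job())"
```

```text
the job is handed in; nothing more can be done
None
```

The job is done and handed in at about 67 s of robot time. No verdict came back, so these are my own checks.

- **Gate opened:** I drew it to the divider. The camera put its far edge about 1 mm from the divider's middle.
- **Tins:** all four are in the far bay, and the top view showed four separate lids there before the gate closed.
    - One tin was found shifted inside the bay, probably by the random knock. The fourth tin ran into it on the way down.
    - Wrist force reached about 38 N along z (about 42 N in total). The tool reading does not show what was touching, so I cannot rule out a breach of the 40 N press limit.
    - The fourth tin tilted in the grip. I stood it back on the counter, gripped it again and placed it in a free spot without trouble.
- **Gate shut:** I pushed it to its end stop, with resistance rising to 27 N. The final picture shows no gap at the far wall.
- **Scan:** I held the scanner still for about 3.6 s. Its computed reading point was about 3 mm from the label's measured centre. No read signal was available to confirm it.
- **Scanner put back:** it touched down on its mat at the original height. The last picture shows it in place, within a few mm and 2° of where it started.
- **Cup, pitcher and tamper:** the tamper measured unmoved. The last numbers for the cup were blurred by changed lighting and the pitcher was not re-measured, but I noticed no contact with either.

The final check of the handle position was spoiled by shadow, so I relied on the end stop and the missing gap instead.

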